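# Find the stage's high lug with the shim and pack it

### The arm

A 7-joint arm with a two-finger parallel gripper is mounted at the origin on the work surface. World frame = base frame: x ahead of the robot, y to its left, z up, the work surface at z = 0. Lengths are in mm, angles in rad, forces in N, time in s.
With the tool pointing down it reaches from about 400 to 925 mm from the base axis. Payload 4.1 kg.
Tool frame: the origin (TCP) lies on the centre line of the jaws, within the pads' length; the fingertips stand 17 mm ahead of it and the grasp point (between the pads) lies 2 mm behind it (arm.tip_reach is the distance from the TCP to the fingertips, in mm); y points along the fingers, x is the direction in which the jaws open and shut, and the axes are right-handed (so a half turn about y gives the same grasp; the last joint's range is limited). The gripper opens to 85 mm and grips with 20 to 120 N. Pads are 22 mm wide; open, the fingers measure 114 mm over their backs; the gripper's body (76 mm by 85 mm) begins 54 mm behind the grasp point. The pads swing forward as they close: fully open they stand 13 mm farther back than shut.
Start: joints at [-1.228, 0.398, 0.045, 1.537, -0.019, 1.207, -0.051], TCP at [277.902, 587.632, 248.347] pointing down, gripper open.
Joint ranges: [-2.82, 2.82], [-0.49, 2.23], [-1.37, 1.46], [0, 2.46], [-1.36, 4.5], [0.23, 2], [-2.94, 2.94]. Speed limits (rad/s): [2.57, 2.57, 3.14, 3.14, 3.14, 3.14, 3.14].

### API

Orientations are given as a 3x3 rotation matrix whose columns are the frame's x, y, z axes.
In Python, from station import readout, viewer, workorder, arm gives the robot as it stands.
- The arm moves only by the shell command python3 -m handwheel 'ROWS' [FORCE]. ROWS is JSON, a list of rows, each an object of numbers: "wx", "wy", "wz": the turn, a rotation vector about the tool's x, y, z in rad; "tx", "ty", "tz": the shift along the tool's x, y, z in mm; "claw": the closure in counts, from 0 (fully open) to 255 (shut). In form: [{"wx": .., "wy": .., "wz": .., "tx": .., "ty": .., "tz": .., "claw": ..}, ...]. A call has 1 to 20 rows; each row shifts and turns the commanded pose from where the row before left it, along the tool's axes as they then stand; what a row does not reach is not made up. A row lasts 1/10 s, in which the tool goes at most 50 mm and 8.59 degrees, less where a joint would pass 70% of its speed; a pose out of reach is approached as far as the arm can. A call is refused whole if a number of a shift passes 50 or a number of a turn 0.15, either way. A call with a gripper value outside its range is refused whole. The fingers move at their own pace and stop on an object; FORCE is the grip in N (left out, the last holds). Time passes only in rows, so rows that do not move let the fingers close. It gives the time, the measured TCP pose, the force and the opening at its end, in the units of the state.
- readout.read_state(): the state, without advancing time (a new reading comes with each control period).
- viewer.get_image(name): name is "scene" or "top" or "wrist"; returns a dict with "frame" (384x512x3 uint8, blue, green, red), "fx", "fy", "cx", "cy" (pixels), "xyz" and "orientation" of the camera in the world; the wrist camera has in their place "hand_eye" (4x4, takes a point from camera to tool coordinates, whose origin is the TCP and whose axes are the tool frame's). Camera axes: x right, y down, z forward; pixel columns grow to the right and rows downward; lengths in mm; the calibration is good to about 2 mm. A picture is of the moment at which its call begins: read the wrist's pose just before it. There is no depth.
- workorder.hand_in(): hands the job in, once; it reports no verdict.
The state is a dict: "time": time; "joints": joint angles; "joint_vel": joint speeds; "tau": joint torques, N m; "tool_pos": TCP position; "tool_rot": TCP orientation; "ft_force": force on the tool from outside, world axes, zero at the start; "ft_torque": the same for the moment, N m; "grip_width": opening from 0.0 (shut) to 1.0 (fully open).
Only numpy, scipy, OpenCV 4.12 (cv2) and the standard library are available. Lean on these libraries where they do the work, as an engineer would, in place of code of your own. Each camera call takes 0.05 s, during which the arm holds its last target. There are 200 camera calls.

### The job

One of the four lugs along the front of the linear stage stands too high off the breadboard and has to be packed. Take the 5 mm U-shaped shim with the yellow grip out of its tray and feel under the lugs with it until you find the one it slides right in under, going gently: where it jams do not force it, try another lug. Leave it fully home there, flat on the breadboard, its slot straddling the hold-down bolt and pushed up to it; let go, and leave everything else where it is.

Things in the scene. Friction and masses are not known exactly. Their poses are not given: they have to be found in the camera images.
- shim_blade: flat U-shaped steel blade of the 5 mm shim (yellow grip), 90 long x 44 wide x 5 thick. Origin: underside, below the grip's centre; x along the blade to the two-legged nose (nose edge at x = +80 mm, heel at -10), z up. Slot between the legs: 16 wide, from the nose back to x = +56. Whole shim about 0.16 kg. Starts flat in either compartment of the tray
- shim_grip (a point): centre of the shim's yellow upright grip, 28 mm above the shim's underside: a block 12 thick (along the blade's x) x 30 wide (y), from the blade's top up to 46 mm above the underside. Axes as the blade
- shim_slot (a point): the middle of the closed end of the shim's slot, on the underside, 56 mm ahead of the grip's centre. Axes as the blade
- stage: aluminium linear stage, fixed on the black breadboard. Origin: on the breadboard's top, in the plane of the lugs' front faces (robot's side), half-way along; x from there into the stage, y along it, z up. Four equal lugs 50 wide (y), tops 21 mm up, stick out in front: faces at x = 0; the body, 26 to 50 high (carriage 70), begins at x = 44 mm
- bolt_1 (a point): hold-down bolt of the left-most (y = +135 mm on the stage) lug: its axis at the breadboard's top. 8 mm in diameter, 22 mm behind the lug's face; head 13 across, up to 30 mm above the board. Axes as the stage. Under the lug's front edge the gap is 7 mm; farther in (5 to 25 mm) three of the four lugs come down to 2.5 to 3 mm, and one, unseen and changing each time, stays 7 mm right through
- bolt_2 (a point): hold-down bolt of the second from left (y = +45) lug: its axis at the breadboard's top. 8 mm in diameter, 22 mm behind the lug's face; head 13 across, up to 30 mm above the board. Axes as the stage. Gap as described at bolt_1
- bolt_3 (a point): hold-down bolt of the third (y = -45) lug: its axis at the breadboard's top. 8 mm in diameter, 22 mm behind the lug's face; head 13 across, up to 30 mm above the board. Axes as the stage. Gap as described at bolt_1
- bolt_4 (a point): hold-down bolt of the right-most (y = -135) lug: its axis at the breadboard's top. 8 mm in diameter, 22 mm behind the lug's face; head 13 across, up to 30 mm above the board. Axes as the stage. Gap as described at bolt_1
- board: the fixed black breadboard, 300 (x) x 450 (y) x 12 mm, on the green bench; origin under its centre; its top is 12 mm above the bench. The lugs' front faces are at its x = -10 mm and the 140 mm strip in front of them is clear
- tray: the fixed dark grey shim tray, 150 (x) x 146 (y) x 10 high, floor 3 mm thick, two compartments side by side along y, the shims lying in them with their noses to +x; origin under its centre
- redshim_grip (a point): bystander: centre of the grip of the 10 mm thick red-gripped shim (same outline) in the tray's other compartment; not needed, leave it
- driver: bystander: blue-handled screwdriver, 190 long, on the bench
- jar: bystander: screw jar, 56 across, 62 high, on the bench
- caliper: bystander: steel caliper, 210 long, on the bench right of the breadboard
- chipbox: bystander: clear-lidded chip box, 75 x 75 x 25, on the bench right of the breadboard
- lensmount: bystander: small lens on a post, 62 high, standing on the breadboard's left end beside the stage
Not all that is in view belongs to the job. Leave any orange look-alike of the part that bears shim_blade alone.

How it is judged (in metres and radians):
At the end, for the whole second after the job is handed in: The yellow shim lies flat on the breadboard (within 2.5 mm) under a lug, its slot's closed end within 8 mm of that bolt's axis (4 mm short of touching at most) on the robot's side and 6 mm sideways, along the stage's x within 0.15 rad, released and at rest (((x of shim_slot in the frame of bolt_1 between -0.008 and 0 m and y of shim_slot in the frame of bolt_1 between -0.006 and 0.006 m and z of shim_slot in the frame of bolt_1 between -0.002 and 0.0025 m and angle between the x axis of shim_blade and the x axis of bolt_1, either way round below 0.15 rad) or (x of shim_slot in the frame of bolt_2 between -0.008 and 0 m and y of shim_slot in the frame of bolt_2 between -0.006 and 0.006 m and z of shim_slot in the frame of bolt_2 between -0.002 and 0.0025 m and angle between the x axis of shim_blade and the x axis of bolt_2, either way round below 0.15 rad) or (x of shim_slot in the frame of bolt_3 between -0.008 and 0 m and y of shim_slot in the frame of bolt_3 between -0.006 and 0.006 m and z of shim_slot in the frame of bolt_3 between -0.002 and 0.0025 m and angle between the x axis of shim_blade and the x axis of bolt_3, either way round below 0.15 rad) or (x of shim_slot in the frame of bolt_4 between -0.008 and 0 m and y of shim_slot in the frame of bolt_4 between -0.006 and 0.006 m and z of shim_slot in the frame of bolt_4 between -0.002 and 0.0025 m and angle between the x axis of shim_blade and the x axis of bolt_4, either way round below 0.15 rad)) and linear speed of shim_blade below 0.01 m/s).
It fails at once if the blade is forced at the lugs: with its nose under or just before them, contact forces on the blade adding up to more than 40 N (a push of about 20 N against a jam) (x of shim_slot in the frame of stage above -0.03 m and z of shim_slot in the frame of stage below 0.03 m and contact force between shim_blade and anything else above 40 N).
It fails at once if a bystander (red shim, screwdriver, jar, caliper, chip box, lens mount) is moved by more than 15 mm (distance of any of redshim_grip, driver, jar, caliper, chipbox, lensmount from where it was at the start of the episode above 0.015 m).
It also fails if it takes over 64 s, if anything falls off the work surface, if the arm or the gripper's body presses on something with over 40 N, if the wrist force passes 120 N, or if a joint passes its speed limit or range.

## Working session

There is one attempt and no reset: what is moved stays moved. The work goes in short steps, Python scripts to look and compute and a shell command to move; the robot and the scene stay as the last step left them, time stands still between calls to the robot, and variables do not carry over. Pictures are saved under pics/ and viewed, about 8 in all and at most 12, crops included, and the job is handed in when it is done.

```bash
mkdir -p pics; ls; python3 - <<'E'
from station import readout, viewer
import cv2,numpy as np
s=readout.read_state();print(s)
for n in("scene","top"):
    d=viewer.get_image(n);cv2.imwrite(f"pics/{n}0.png",d["frame"]);print(n,{k:v for k,v in d.items() if k!="frame"})
d=viewer.get_image("wrist");print(d["hand_eye"],d["fx"],d["cx"],d["cy"])
E
```

```text
pics
{'time': 0.0, 'joints': array([-1.2280142 ,  0.39915449,  0.04502172,  1.53789712, -0.01870417,
        1.20690622, -0.05068386]), 'joint_vel': array([-8.90299363e-04,  7.19399925e-05,  6.99142075e-04, -4.56971873e-04,
       -4.41318931e-04,  2.46877863e-03,  1.14021029e-03]), 'tau': array([-3.94362542e-04, -4.75117850e+01,  1.36445068e+00, -2.54226530e+01,
        1.16801419e-02,  9.58746008e-03, -6.15319593e-06]), 'tool_pos': array([277.61791782, 587.05436215, 247.27981718]), 'tool_rot': array([[ 4.27426049e-01, -7.16744079e-04, -9.04050031e-01],
       [ 9.04048234e-01, -1.80685753e-03,  4.27426632e-01],
       [-1.93984511e-03, -9.99998111e-01, -1.24326754e-04]]), 'ft_force': array([-0.01291876,  0.23481976,  0.87283169]), 'ft_torque': array([ 0.07391794,  0.02837613, -0.00333479]), 'grip_width': 1.000929766556208}
scene {'fx': 402.1641871889216, 'fy': 402.1641871889216, 'cx': 249.13456448929006, 'cy': 191.7249117493582, 'xyz': array([1148.86603512, -202.14794511, 1024.44930336]), 'orientation': array([[ 0.13392707,  0.80514187, -0.57776303],
       [ 0.99099006, -0.10792853,  0.0793104 ],
       [ 0.00149901, -0.58317922, -0.81234214]])}
top {'fx': 499.34209489656615, 'fy': 499.34209489656615, 'cx': 261.22463583531186, 'cy': 181.5430873874389, 'xyz': array([ 142.92334661, -110.93205903, 1794.10912183]), 'orientation': array([[ 2.42137726e-02, -9.83128566e-01,  1.81306137e-01],
       [-9.99693178e-01, -2.47588003e-02, -7.43166292e-04],
       [ 5.21955045e-03, -1.81232513e-01, -9.83426425e-01]])}
[[ 9.99999851e-01  1.17499005e-04  5.32446037e-04 -3.34095758e-01]
 [-4.72568490e-04 -3.00361205e-01  9.53825415e-01 -1.24405758e+02]
 [ 2.71999671e-04 -9.53825525e-01 -3.00361105e-01  7.69650706e+01]
 [ 0.00000000e+00  0.00000000e+00  0.00000000e+00  1.00000000e+00]] 270.290037274805 253.96423112998073 190.61956463836032
```

View pics/scene0.png

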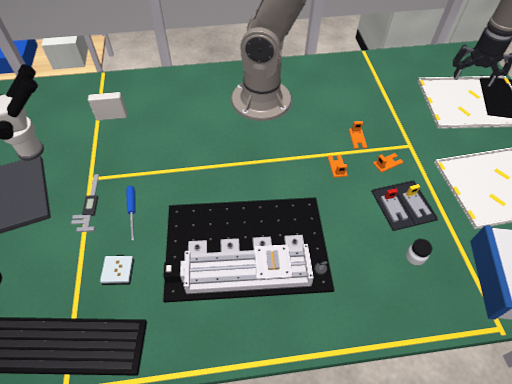

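View pics/top0.png

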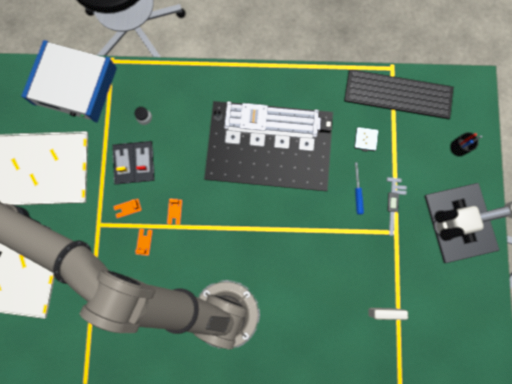

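Scene picture: the yellow-gripped steel shim is at about (412,189) in the grey tray, and the red one at (391,194). The three orange U look-alikes are at (357,133), (338,165) and (388,160). Only the one at (412,189) fits, being a steel blade with a yellow grip in the tray. The lugs are at (197,245), (230,244), (262,242) and (295,241). Next I'll localise these roughly and confirm with a crop.

```bash
cat > h.py <<'E'
from station import readout, viewer
import cv2,numpy as np
def grab(n):
    s=readout.read_state(); d=viewer.get_image(n)
    if n=="wrist":
        H=np.eye(4);H[:3,:3]=s["tool_rot"];H[:3,3]=s["tool_pos"];H=H@d["hand_eye"]
        d["xyz"],d["orientation"]=H[:3,3],H[:3,:3]
    d["K"]=np.array([[d["fx"],0,d["cx"]],[0,d["fy"],d["cy"]],[0,0,1]])
    return d
def world(d,uv,z):
    r=d["orientation"]@np.linalg.inv(d["K"])@np.array([*uv,1.]);return d["xyz"]+r*(z-d["xyz"][2])/r[2]
def pix(d,p):
    q=d["K"]@d["orientation"].T@(np.asarray(p,float)-d["xyz"]);return q[:2]/q[2]
def plan(d,x0,y0,x1,y1,z,s):
    "rectified: columns = -y (y1 at left), rows = -x (x1 at top), s px per mm"
    w=np.float32([[x1,y1],[x1,y0],[x0,y0],[x0,y1]])
    W,Hh=int((y1-y0)*s),int((x1-x0)*s)
    M=cv2.getPerspectiveTransform(np.float32([pix(d,[*a,z]) for a in w]),np.float32([[0,0],[W,0],[W,Hh],[0,Hh]]))
    return cv2.warpPerspective(d["frame"],M,(W,Hh),flags=cv2.INTER_CUBIC)
E
python3 - <<'E'
from h import *
t=grab("top");s=grab("scene")
for n,d,uvs in(("scene",s,[(412,189),(391,194),(197,241),(295,237),(405,204)]),("top",t,[(121,168),(142,168),(233,135),(307,142),(134,162)])):
    for uv,z in zip(uvs,(49,49,42,42,5)): print(n,uv,world(d,uv,z).round())
a=cv2.resize(s["frame"][170:240,365:445],None,fx=5,fy=5,interpolation=2)
b=cv2.resize(t["frame"][135:190,105:165],None,fx=6,fy=6,interpolation=2)
m=np.zeros((350,800,3),np.uint8);m[:350,:400]=a;m[:330,420:780]=b;cv2.imwrite("pics/crop1.png",m)
E
```

```text
scene (412, 189) [510. 379.  49.]
scene (391, 194) [519. 310.  49.]
scene (197, 241) [ 597. -271.   42.]
scene (295, 237) [621.  -0.  42.]
scene (405, 204) [533. 363.   5.]
top (121, 168) [501. 389.  49.]
top (142, 168) [503. 314.  49.]
top (233, 135) [635.  -6.  42.]
top (307, 142) [ 616. -275.   42.]
top (134, 162) [534. 356.   5.]
```

View pics/crop1.png

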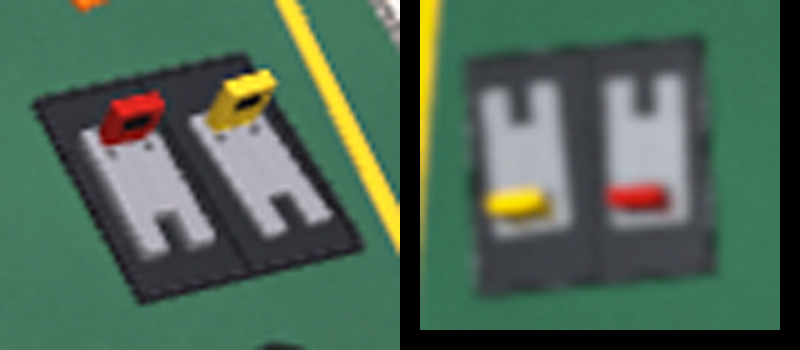

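The crop confirms it: the steel blade with the yellow grip is in the left (+y) compartment and the red one is beside it. I'll move above it and look with the wrist camera.

```bash
python3 -m handwheel '[{"wy":0.1413},{"wy":0.1413},{"wy":0.1413},{"wy":0.1413},{"wy":0.1413},{"wy":0.1413},{"wy":0.1413},{"wy":0.1413},{"tx":25,"ty":9,"tz":-22},{"tx":25,"ty":9,"tz":-22},{"tx":25,"ty":9,"tz":-22},{"tx":25,"ty":9,"tz":-22},{"tx":25,"ty":9,"tz":-22},{"tx":25,"ty":9,"tz":-22},{"tx":25,"ty":9,"tz":-22},{"tx":25,"ty":9,"tz":-22},{"tx":25,"ty":9,"tz":-22},{},{}]'; python3 - <<'E'
from h import *
s=readout.read_state();print(s["tool_pos"],s["tool_rot"].round(3),s["ft_force"])
d=grab("wrist");cv2.imwrite("pics/w1.png",d["frame"])
np.savez("w1.npz",**d)
E
```

```text
[277.80300967 587.37201394 247.81361594] [[ 0.427 -0.    -0.904]
 [ 0.904 -0.001  0.427]
 [-0.001 -1.    -0.   ]] [-0.20298229  0.39484141 -0.1904581 ]$[0]: bad value
```

View pics/w1.png

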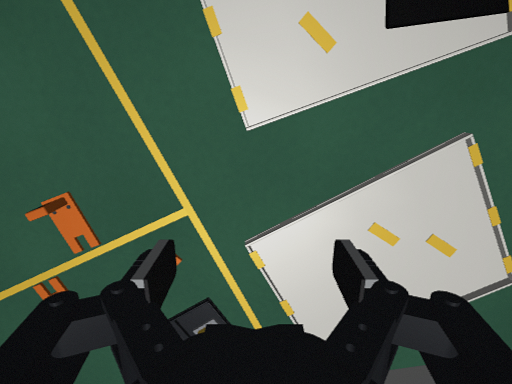

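The call was refused because every row needs all the keys. The picture shows only the start pose, with the fingers filling the lower half, so I'll keep the target on the camera's (+z) side.

```bash
python3 -m handwheel '[{"wx":0,"wy":0.1413,"wz":0,"tx":0,"ty":0,"tz":0,"claw":0},{"wx":0,"wy":0.1413,"wz":0,"tx":0,"ty":0,"tz":0,"claw":0},{"wx":0,"wy":0.1413,"wz":0,"tx":0,"ty":0,"tz":0,"claw":0},{"wx":0,"wy":0.1413,"wz":0,"tx":0,"ty":0,"tz":0,"claw":0},{"wx":0,"wy":0.1413,"wz":0,"tx":0,"ty":0,"tz":0,"claw":0},{"wx":0,"wy":0.1413,"wz":0,"tx":0,"ty":0,"tz":0,"claw":0},{"wx":0,"wy":0.1413,"wz":0,"tx":0,"ty":0,"tz":0,"claw":0},{"wx":0,"wy":0.1413,"wz":0,"tx":0,"ty":0,"tz":0,"claw":0},{"wx":0,"wy":0,"wz":0,"tx":25,"ty":9,"tz":-28,"claw":0},{"wx":0,"wy":0,"wz":0,"tx":25,"ty":9,"tz":-28,"claw":0},{"wx":0,"wy":0,"wz":0,"tx":25,"ty":9,"tz":-28,"claw":0},{"wx":0,"wy":0,"wz":0,"tx":25,"ty":9,"tz":-28,"claw":0},{"wx":0,"wy":0,"wz":0,"tx":25,"ty":9,"tz":-28,"claw":0},{"wx":0,"wy":0,"wz":0,"tx":25,"ty":9,"tz":-28,"claw":0},{"wx":0,"wy":0,"wz":0,"tx":25,"ty":9,"tz":-28,"claw":0},{"wx":0,"wy":0,"wz":0,"tx":25,"ty":9,"tz":-28,"claw":0},{"wx":0,"wy":0,"wz":0,"tx":25,"ty":9,"tz":-28,"claw":0},{"wx":0,"wy":0,"wz":0,"tx":0,"ty":0,"tz":0,"claw":0},{"wx":0,"wy":0,"wz":0,"tx":0,"ty":0,"tz":0,"claw":0}]'; python3 - <<'E'
from h import *
s=readout.read_state();print(s["time"],s["tool_pos"],s["tool_rot"].round(3),s["ft_force"])
d=grab("wrist");cv2.imwrite("pics/w2.png",d["frame"])
np.savez("w2.npz",**d)
f=d["frame"].astype(int);m=((f[...,2]>150)&(f[...,1]>120)&(f[...,0]<80)).astype(np.uint8)
n,l,st,c=cv2.connectedComponentsWithStats(m)
for i in range(1,n):
    if st[i,4]>60: print(st[i],c[i].round(1),world(d,c[i],40).round(1))
E
```

```text
time: 2.2
tool_pos: [503.1, 334.3, 167.1]
tool_rot: [[1.0, -0.0, 0.004], [-0.004, -0.0, 1.0], [-0.0, -1.0, -0.0]]
ft_force: [-0.2, 1.0, -0.3]
grip_width: 1.001
2.2 [503.07256422 334.33927404 167.12405955] [[ 1.    -0.     0.004]
 [-0.004 -0.     1.   ]
 [-0.    -1.    -0.   ]] [-0.15933641  1.00064089 -0.25821179]
[   0   35  167  261 5021] [ 73.1 120.1] [339.9 399.   40. ]
[  83   99   75   87 2521] [119.9 142.7] [379.  378.6  40. ]
[105 180  30  18 266] [119.6 188.4] [372.  334.6  40. ]
[   0  189   68   39 1886] [ 30.7 207.5] [280.4 314.9  40. ]
[104 346  17  38 312] [112.1 365.6] [328.1 107.5  40. ]
```

View pics/w2.png

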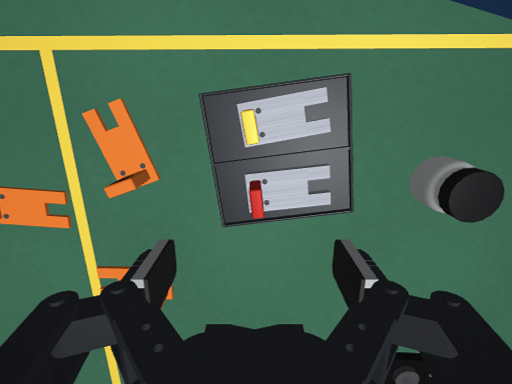

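Wrist view: the yellow grip's top is at about (250,127) on the blade from (237,104) to (331,131). The red one is at (257,198). I'll measure both the grip and the blade.

```bash
python3 - <<'E'
from h import *
d=dict(np.load("w2.npz"))
f=d["frame"].astype(int)
roi=np.zeros(f.shape[:2],bool);roi[82:150,232:338]=1
gray=roi&(f.min(2)>110); yel=roi&(f[...,2]-f[...,0]>90)&(f[...,1]>90)
u=gray|yel
def wp(m,z):
    m=cv2.morphologyEx(m.astype(np.uint8),cv2.MORPH_OPEN,np.ones((3,3)))
    v,uu=np.nonzero(m);return np.float32([world(d,(a,b),z)[:2] for a,b in zip(uu,v)])
for n,m,z in(("gray",gray,8),("yel",yel,49)):
    p=wp(m,z);r=cv2.minAreaRect(p);print(n,len(p),r,p.mean(0),cv2.boxPoints(r).round(1).tolist())
# line check: the nose tips & legs
for uv in((237,104),(249,146),(327,87),(331,131)): print(uv,world(d,uv,8).round(1))
cv2.imwrite("pics/m.png",cv2.resize(f[80:155,225:345].astype(np.uint8),None,fx=6,fy=6,interpolation=2))
E
```

```text
gray 3241 ((534.87158203125, 391.8673095703125), (90.90205383300781, 59.02619171142578), 10.024200439453125) [536.1767  399.92825] [[485.0, 413.0], [495.29998779296875, 354.8999938964844], [584.7999877929688, 370.70001220703125], [574.5, 428.79998779296875]]
yel 438 ((499.3377990722656, 393.1026916503906), (11.379724502563477, 29.126283645629883), 10.163487434387207) [499.3104  393.37796] [[491.20001220703125, 406.3999938964844], [496.29998779296875, 377.79998779296875], [507.5, 379.79998779296875], [502.3999938964844, 408.3999938964844]]
(237, 104) [486.1 412.5   8. ]
(249, 146) [497.7 370.6   8. ]
(327, 87) [574.8 428.1   8. ]
(331, 131) [582.2 385.7   8. ]
```

```bash
python3 -m handwheel '[{"wx":0,"wy":-0.09,"wz":0,"tx":-3,"ty":0,"tz":29,"claw":0},{"wx":0,"wy":-0.09,"wz":0,"tx":-3,"ty":0,"tz":30,"claw":0},{"wx":0,"wy":0,"wz":0,"tx":0,"ty":30,"tz":0,"claw":0},{"wx":0,"wy":0,"wz":0,"tx":0,"ty":30,"tz":0,"claw":0},{"wx":0,"wy":0,"wz":0,"tx":0,"ty":30,"tz":0,"claw":0},{"wx":0,"wy":0,"wz":0,"tx":0,"ty":25,"tz":0,"claw":0},{"wx":0,"wy":0,"wz":0,"tx":0,"ty":18,"tz":0,"claw":0},{"wx":0,"wy":0,"wz":0,"tx":0,"ty":0,"tz":0,"claw":0},{"wx":0,"wy":0,"wz":0,"tx":0,"ty":0,"tz":0,"claw":0}]' 40; python3 - <<'E'
from h import *
s=readout.read_state();R=s["tool_rot"]
t=np.array([500,393,34.])-s["tool_pos"];print("tool delta",R.T@t,"yaw",np.arctan2(R[1,0],R[0,0]))
E
```

```text
time: 3.15
tool_pos: [493.2, 395.6, 34.8]
tool_rot: [[0.984, -0.0, -0.18], [0.18, 0.001, 0.984], [0.0, -1.0, 0.001]]
ft_force: [0.7, 0.4, 0.4]
grip_width: 0.998
tool delta [ 6.22881427  0.77611745 -3.82455977] yaw 0.18094065714974172
```

```bash
python3 -m handwheel '[{"wx":0,"wy":0,"wz":0,"tx":6,"ty":1,"tz":-3.5,"claw":0},{"wx":0,"wy":0,"wz":0,"tx":0,"ty":0,"tz":0,"claw":120},{"wx":0,"wy":0,"wz":0,"tx":0,"ty":0,"tz":0,"claw":160},{"wx":0,"wy":0,"wz":0,"tx":0,"ty":0,"tz":0,"claw":190},{"wx":0,"wy":0,"wz":0,"tx":0,"ty":0,"tz":0,"claw":255},{"wx":0,"wy":0,"wz":0,"tx":0,"ty":0,"tz":0,"claw":255},{"wx":0,"wy":0,"wz":0,"tx":0,"ty":0,"tz":0,"claw":255},{"wx":0,"wy":0,"wz":0,"tx":0,"ty":0,"tz":0,"claw":255},{"wx":0,"wy":0,"wz":0,"tx":0,"ty":0,"tz":0,"claw":255}]' 60
python3 -m handwheel '[{"wx":0,"wy":0,"wz":0,"tx":0,"ty":-10,"tz":0,"claw":255},{"wx":0,"wy":0,"wz":0,"tx":0,"ty":-20,"tz":0,"claw":255},{"wx":0,"wy":0,"wz":0,"tx":0,"ty":-20,"tz":0,"claw":255},{"wx":0,"wy":0,"wz":0,"tx":0,"ty":-20,"tz":0,"claw":255},{"wx":0,"wy":0,"wz":0,"tx":0,"ty":-10,"tz":0,"claw":255},{"wx":0,"wy":0,"wz":0,"tx":0,"ty":0,"tz":0,"claw":255},{"wx":0,"wy":0,"wz":0,"tx":0,"ty":0,"tz":0,"claw":255}]'
```

```text
time: 4.05
tool_pos: [500.6, 391.8, 33.5]
tool_rot: [[0.984, 0.0, -0.178], [0.178, 0.0, 0.984], [0.0, -1.0, 0.0]]
ft_force: [-0.6, -0.4, 1.9]
grip_width: 0.128
time: 4.75
tool_pos: [500.0, 391.3, 112.7]
tool_rot: [[0.984, -0.001, -0.178], [0.178, -0.001, 0.984], [-0.001, -1.0, -0.0]]
ft_force: [0.4, -1.2, -2.0]
grip_width: 0.13
```

Held: the opening is about 11–12 mm, with about 1.6 N of weight. Now to the stage, where two wrist views will measure the lugs.

```bash
python3 -m handwheel '[{"wx":0,"wy":0.129,"wz":0,"tx":0,"ty":-20,"tz":0,"claw":255},{"wx":0,"wy":0.129,"wz":0,"tx":0,"ty":-20,"tz":0,"claw":255},{"wx":0,"wy":0,"wz":0,"tx":3.6,"ty":-8,"tz":-25,"claw":255},{"wx":0,"wy":0,"wz":0,"tx":3.6,"ty":-8,"tz":-40,"claw":255},{"wx":0,"wy":0,"wz":0,"tx":3.6,"ty":-8,"tz":-45,"claw":255},{"wx":0,"wy":0,"wz":0,"tx":3.6,"ty":-8,"tz":-45,"claw":255},{"wx":0,"wy":0,"wz":0,"tx":3.6,"ty":-8,"tz":-45,"claw":255},{"wx":0,"wy":0,"wz":0,"tx":3.6,"ty":-8,"tz":-45,"claw":255},{"wx":0,"wy":0,"wz":0,"tx":3.6,"ty":-8,"tz":-45,"claw":255},{"wx":0,"wy":0,"wz":0,"tx":3.6,"ty":-8,"tz":-45,"claw":255},{"wx":0,"wy":0,"wz":0,"tx":3.6,"ty":-8,"tz":-45,"claw":255},{"wx":0,"wy":0,"wz":0,"tx":3.6,"ty":0,"tz":-45,"claw":255},{"wx":0,"wy":0,"wz":0,"tx":3.6,"ty":0,"tz":-45,"claw":255},{"wx":0,"wy":0,"wz":0,"tx":3.6,"ty":0,"tz":-40,"claw":255},{"wx":0,"wy":0,"wz":0,"tx":0,"ty":0,"tz":-20,"claw":255},{"wx":0,"wy":0,"wz":0,"tx":0,"ty":0,"tz":0,"claw":255},{"wx":0,"wy":0,"wz":0,"tx":0,"ty":0,"tz":0,"claw":255},{"wx":0,"wy":0,"wz":0,"tx":0,"ty":0,"tz":0,"claw":255}]'
python3 -c "
from h import *
np.savez('w3.npz',**grab('wrist'))"
python3 -m handwheel '[{"wx":0,"wy":0,"wz":0,"tx":0,"ty":0,"tz":-20,"claw":255},{"wx":0,"wy":0,"wz":0,"tx":0,"ty":0,"tz":-40,"claw":255},{"wx":0,"wy":0,"wz":0,"tx":0,"ty":0,"tz":-40,"claw":255},{"wx":0,"wy":0,"wz":0,"tx":0,"ty":0,"tz":-30,"claw":255},{"wx":0,"wy":0,"wz":0,"tx":0,"ty":0,"tz":0,"claw":255},{"wx":0,"wy":0,"wz":0,"tx":0,"ty":0,"tz":0,"claw":255},{"wx":0,"wy":0,"wz":0,"tx":0,"ty":0,"tz":0,"claw":255}]'
python3 - <<'E'
from h import *
d=grab('wrist');np.savez('w4.npz',**d);c=dict(np.load('w3.npz'))
m=np.hstack([c["frame"],d["frame"]]);cv2.imwrite("pics/w34.png",cv2.resize(m,(800,300),interpolation=cv2.INTER_AREA))
z=12+21
a=plan(c,570,-330,690,50,z,2);b=plan(d,570,-330,690,50,z,2)
cv2.imwrite("pics/plan.png",np.vstack([a,b]))
E
```

```text
time: 6.55
tool_pos: [501.5, -138.4, 224.5]
tool_rot: [[0.997, -0.001, 0.077], [-0.077, 0.001, 0.997], [-0.002, -1.0, 0.001]]
ft_force: [0.1, 0.3, -1.0]
grip_width: 0.132
time: 7.3
tool_pos: [492.0, -267.5, 224.9]
tool_rot: [[0.997, -0.0, 0.076], [-0.076, 0.002, 0.997], [-0.0, -1.0, 0.002]]
ft_force: [0.3, 0.6, -1.6]
grip_width: 0.129
```

View pics/plan.png

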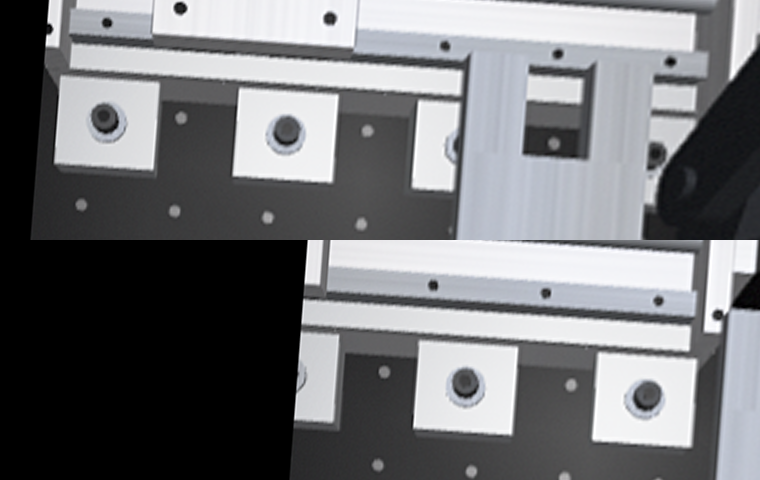

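Plan view at lug-top height (2 px/mm): lug fronts centre at (105,167), (283,181), (463,191) and (642,204), with 90 mm spacing and yaw about -0.07. I'll refine by segmentation and view the held blade rectified at its own height.

```bash
python3 - <<'E'
from h import *
P={}
for n,rng in(("w3",(1,2)),("w4",(3,4))):
    d=dict(np.load(n+".npz"));S=4
    im=plan(d,570,-330,690,50,33,S).min(2)
    m=cv2.morphologyEx((im>185).astype(np.uint8),cv2.MORPH_OPEN,np.ones((5,5)))
    k,l,st,c=cv2.connectedComponentsWithStats(m)
    for i in range(1,k):
        if 25000<st[i,4]<42000:
            v,u=np.nonzero(l==i);r=cv2.minAreaRect(np.float32(np.c_[u,v]))
            bx=cv2.boxPoints(r);bx=bx[np.argsort(bx[:,1])][2:]
            w=np.c_[690-bx[:,1]/S,50-bx[:,0]/S];print(n,np.array(r[1])/S,r[2],"front",w.mean(0).round(1));P[len(P)]=w.mean(0)
A=np.array(list(P.values()));print(A,np.diff(A,axis=0))
out=[]
for n in("w3","w4"):
    d=dict(np.load(n+".npz"))
    Ri=d["orientation"]; 
    he=viewer.get_image("wrist")["hand_eye"] if n=="w3" else he
    H=np.eye(4);H[:3,:3]=Ri;H[:3,3]=d["xyz"];T=H@np.linalg.inv(he)
    # camera pose expressed in tool-aligned frame: plan axes X=tool x, Y=tool z, Z=-tool y
    Q=np.array([[1,0,0],[0,0,1],[0,-1,0]],float)
    e=dict(d);e["xyz"]=Q@he[:3,3];e["orientation"]=Q@he[:3,:3]
    out.append(plan(e,-30,-40,100,40,-25.5,5))
cv2.imwrite("pics/blade.png",np.hstack(out)); 
E
```

```text
w3 [195.47921753  12.5051918 ] 3.8785247802734375 front [ 648.8 -180.4]
w3 [40.69643784 94.58567047] 10.304845809936523 front [ 567.5 -206.2]
w3 [49.62342834 43.49560928] 3.900493860244751 front [607.1  -1.8]
w3 [49.72840881 44.13225937] 4.0078043937683105 front [600.5 -91.1]
w4 [194.1789093   12.56360722] 3.986293077468872 front [ 640.9 -294.8]
w4 [49.46326447 44.15536118] 4.085616588592529 front [ 594.5 -181.1]
w4 [49.68970108 44.28503036] 3.814074993133545 front [ 588.2 -270.5]
[[ 648.82855   -180.40361  ]
 [ 567.478     -206.246    ]
 [ 607.08704     -1.8070698]
 [ 600.5431     -91.1129   ]
 [ 640.877     -294.83984  ]
 [ 594.4575    -181.09517  ]
 [ 588.1814    -270.52878  ]] [[ -81.350525   -25.842392 ]
 [  39.60901    204.43893  ]
 [  -6.5439453  -89.30583  ]
 [  40.333923  -203.72694  ]
 [ -46.419495   113.744675 ]
 [  -6.276123   -89.43361  ]]
```

View pics/blade.png

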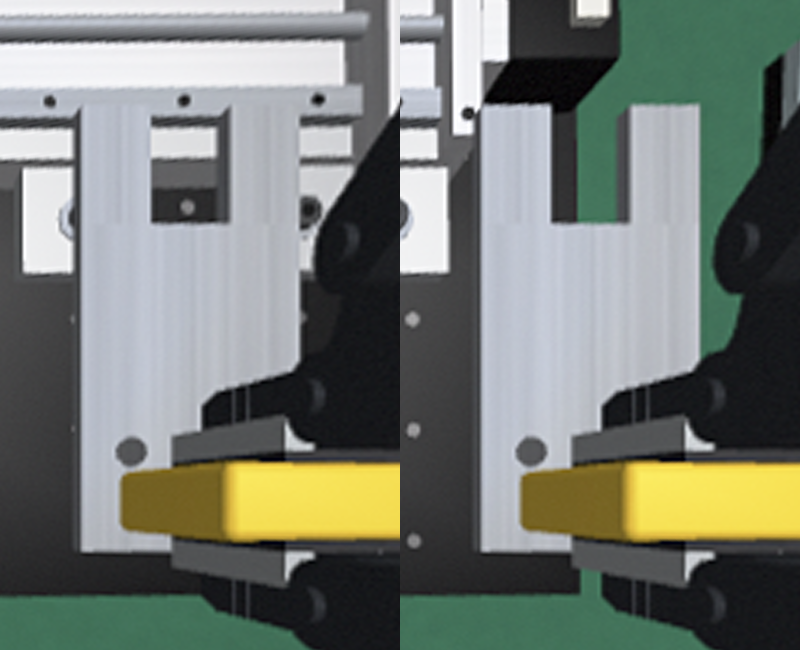

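The held blade in tool axes: nose at +79.0, slot end at +55.7, lateral offset +1.9 mm (tool z), square to the tool and 44 wide, which agrees with the spec. The lug front centres are (607.1,-1.8), (600.5,-91.1), (594.5,-181.1) and (588.2,-270.5), with stage yaw -0.070. I'll start at lug 4, the nearest.

```bash
cat >> h.py <<'E'
F=np.array([[607.1,-1.8],[600.5,-91.1],[594.5,-181.1],[588.2,-270.5]]);YAW=-0.070
e=np.array([np.cos(YAW),np.sin(YAW)]);g=np.array([-e[1],e[0]])
def rep(n,nose=-15,z=None):
    "tool delta to put nose at given depth (mm) under lug n; current slot coords re bolt n"
    s=readout.read_state();R=s["tool_rot"]
    t=F[n-1]+e*(nose-80+.3)-1.9*g; t=np.array([*t,z if z else s["tool_pos"][2]])
    sl=s["tool_pos"]+R@[55.7,30.5,1.9]; q=sl[:2]-F[n-1]
    print("t",round(s["time"],2),"delta",(R.T@(t-s["tool_pos"])).round(2),"wy",round(np.arctan2(R[1,0],R[0,0])-YAW,4),"pitch",R[2,0].round(4),"nose in",round(q@e+24,2),"lat",round(q@g,2),"z over board",round(sl[2]-12,2),"F",s["ft_force"].round(1),"T",s["ft_torque"].round(2))
E
python3 -m handwheel '[{"wx":0,"wy":0,"wz":0,"tx":0,"ty":20,"tz":0,"claw":255},{"wx":0,"wy":0,"wz":0,"tx":0,"ty":35,"tz":0,"claw":255},{"wx":0,"wy":0,"wz":0,"tx":0,"ty":35,"tz":0,"claw":255},{"wx":0,"wy":0,"wz":0,"tx":0,"ty":35,"tz":0,"claw":255},{"wx":0,"wy":0,"wz":0,"tx":0,"ty":30,"tz":0,"claw":255},{"wx":0,"wy":0,"wz":0,"tx":0,"ty":20,"tz":0,"claw":255},{"wx":0,"wy":0,"wz":0,"tx":0,"ty":0,"tz":0,"claw":255},{"wx":0,"wy":0,"wz":0,"tx":0,"ty":0,"tz":0,"claw":255}]' >/dev/null
python3 -c "
from h import *
rep(4,-15,44.5)"
```

```text
t 8.2 delta [1.46 6.13 3.54] wy -0.0081 pitch 0.0003 nose in -16.47 lat -3.97 z over board 8.14 F [ 1.3 -0.4 -1. ] T [-0.03  0.05  0.05]
```

```bash
python3 -m handwheel '[{"wx":0,"wy":-0.008,"wz":0,"tx":1.5,"ty":5,"tz":3.5,"claw":255},{"wx":0,"wy":0,"wz":0,"tx":0,"ty":0,"tz":0,"claw":255},{"wx":0,"wy":0,"wz":0,"tx":0,"ty":0,"tz":0,"claw":255}]' >/dev/null
python3 -c "
from h import *
rep(4,-15,44.5)"
for i in 1; do
python3 -m handwheel '[{"wx":0,"wy":0,"wz":0,"tx":0,"ty":1,"tz":0,"claw":255},{"wx":0,"wy":0,"wz":0,"tx":0,"ty":0,"tz":0,"claw":255}]' >/dev/null; python3 -c "
from h import *
rep(4,-15,44.5)"
python3 -m handwheel '[{"wx":0,"wy":0,"wz":0,"tx":0,"ty":1,"tz":0,"claw":255},{"wx":0,"wy":0,"wz":0,"tx":0,"ty":0,"tz":0,"claw":255}]' >/dev/null; python3 -c "
from h import *
rep(4,-15,44.5)"
done
```

```text
t 8.5 delta [-0.14  1.51  0.4 ] wy -0.0006 pitch 0.0014 nose in -14.82 lat -0.44 z over board 3.59 F [-0.1  0.5 -1. ] T [0.01 0.01 0.02]
t 8.7 delta [ 0.45 -0.    0.74] wy -0.0015 pitch 0.0004 nose in -15.44 lat -0.82 z over board 2.02 F [-0.7  0.6 -1. ] T [-0.02  0.07 -0.03]
t 8.9 delta [ 0.65 -1.32  0.7 ] wy -0.0015 pitch -0.0002 nose in -15.65 lat -0.78 z over board 0.67 F [-0.6  0.5 -2.7] T [-0.02  0.02  0.01]
```

```bash
chk='from h import *
rep(4,-15,44.5)'
python3 -m handwheel '[{"wx":0,"wy":-0.001,"wz":0,"tx":0.5,"ty":0.5,"tz":0.7,"claw":255},{"wx":0,"wy":0,"wz":0,"tx":0,"ty":0,"tz":0,"claw":255}]' >/dev/null; python3 -c "$chk"
python3 -m handwheel '[{"wx":0,"wy":0,"wz":0,"tx":0,"ty":0.5,"tz":0,"claw":255},{"wx":0,"wy":0,"wz":0,"tx":0,"ty":0,"tz":0,"claw":255}]' >/dev/null; python3 -c "$chk"
python3 -m handwheel '[{"wx":0,"wy":0,"wz":0,"tx":0,"ty":0.5,"tz":0,"claw":255},{"wx":0,"wy":0,"wz":0,"tx":0,"ty":0,"tz":0,"claw":255}]' >/dev/null; python3 -c "$chk"
```

```text
t 9.1 delta [-0.   -1.83 -0.17] wy -0.0002 pitch -0.0001 nose in -15.0 lat 0.16 z over board 0.17 F [ 0.   0.  -1.9] T [ 0.02  0.03 -0.06]
t 9.3 delta [-0.06 -1.98 -0.12] wy -0.0003 pitch 0.0001 nose in -14.93 lat 0.12 z over board 0.03 F [-1.   0.5  1.2] T [ 0.15  0.22 -0.02]
t 9.5 delta [-0.04 -1.99 -0.11] wy -0.0004 pitch 0.0002 nose in -14.95 lat 0.11 z over board 0.02 F [-0.7  1.8  6.1] T [0.33 0.38 0.01]
```

The board is felt at z≈0, with stiffness of about 10 N/mm. I'll lift 1.2 mm and feel under lug 4 in 1 mm guarded steps.

```bash
cat > g.py <<'E'
from h import *
import sys
f=readout.read_state()["ft_force"];rep(int(sys.argv[1]))
sys.exit(1 if abs(f[:2]@e)>4 or abs(f[2]+1.3)>5 or abs(f[:2]@g)>5 else 0)
E
python3 -m handwheel '[{"wx":0,"wy":0,"wz":0,"tx":0,"ty":-1.2,"tz":0,"claw":255},{"wx":0,"wy":0,"wz":0,"tx":5,"ty":0,"tz":0,"claw":255},{"wx":0,"wy":0,"wz":0,"tx":5,"ty":0,"tz":0,"claw":255},{"wx":0,"wy":0,"wz":0,"tx":2,"ty":0,"tz":0,"claw":255},{"wx":0,"wy":0,"wz":0,"tx":0,"ty":0,"tz":0,"claw":255},{"wx":0,"wy":0,"wz":0,"tx":0,"ty":0,"tz":0,"claw":255}]' >/dev/null; python3 g.py 4 &&
python3 -m handwheel '[{"wx":0,"wy":0,"wz":0,"tx":1,"ty":0,"tz":0,"claw":255},{"wx":0,"wy":0,"wz":0,"tx":0,"ty":0,"tz":0,"claw":255}]' >/dev/null && python3 g.py 4 &&
python3 -m handwheel '[{"wx":0,"wy":0,"wz":0,"tx":1,"ty":0,"tz":0,"claw":255},{"wx":0,"wy":0,"wz":0,"tx":0,"ty":0,"tz":0,"claw":255}]' >/dev/null && python3 g.py 4 &&
python3 -m handwheel '[{"wx":0,"wy":0,"wz":0,"tx":1,"ty":0,"tz":0,"claw":255},{"wx":0,"wy":0,"wz":0,"tx":0,"ty":0,"tz":0,"claw":255}]' >/dev/null && python3 g.py 4 &&
python3 -m handwheel '[{"wx":0,"wy":0,"wz":0,"tx":1,"ty":0,"tz":0,"claw":255},{"wx":0,"wy":0,"wz":0,"tx":0,"ty":0,"tz":0,"claw":255}]' >/dev/null && python3 g.py 4 &&
python3 -m handwheel '[{"wx":0,"wy":0,"wz":0,"tx":1,"ty":0,"tz":0,"claw":255},{"wx":0,"wy":0,"wz":0,"tx":0,"ty":0,"tz":0,"claw":255}]' >/dev/null && python3 g.py 4 &&
python3 -m handwheel '[{"wx":0,"wy":0,"wz":0,"tx":1,"ty":0,"tz":0,"claw":255},{"wx":0,"wy":0,"wz":0,"tx":0,"ty":0,"tz":0,"claw":255}]' >/dev/null && python3 g.py 4 &&
python3 -m handwheel '[{"wx":0,"wy":0,"wz":0,"tx":1,"ty":0,"tz":0,"claw":255},{"wx":0,"wy":0,"wz":0,"tx":0,"ty":0,"tz":0,"claw":255}]' >/dev/null && python3 g.py 4
```

```text
t 10.1 delta [-11.89   0.    -0.09] wy -0.0002 pitch -0.0004 nose in -3.12 lat 0.08 z over board 0.25 F [ 0.6  0.6 -1.3] T [-0.05 -0.01 -0.02]
t 10.3 delta [-12.97  -0.    -0.03] wy -0.0004 pitch 0.0001 nose in -2.02 lat 0.0 z over board 0.47 F [-0.1  0.1 -0.8] T [-0.01  0.04 -0.02]
t 10.5 delta [-14.14  -0.    -0.05] wy -0.0003 pitch 0.0003 nose in -0.85 lat 0.03 z over board 0.54 F [-0.5 -0.4 -2.5] T [ 0.04  0.03 -0.04]
t 10.7 delta [-15.18  -0.    -0.08] wy -0.0003 pitch 0.0003 nose in 0.19 lat 0.06 z over board 0.53 F [ 0.5 -0.4 -1.6] T [-0.02  0.04 -0.03]
t 10.9 delta [-16.17  -0.    -0.09] wy -0.0002 pitch 0.0002 nose in 1.18 lat 0.07 z over board 0.51 F [-0.   1.  -1.8] T [-0.04  0.01  0.01]
t 11.1 delta [-17.17  -0.    -0.09] wy -0.0002 pitch 0.0002 nose in 2.17 lat 0.08 z over board 0.5 F [ 0.6 -0.1 -2. ] T [-0.02  0.03 -0.03]
t 11.3 delta [-18.17  -0.    -0.06] wy -0.0002 pitch 0.0002 nose in 3.17 lat 0.04 z over board 0.51 F [ 0.3  1.  -1.9] T [-0.03 -0.    0.01]
t 11.5 delta [-19.16  -0.    -0.05] wy -0.0002 pitch 0.0002 nose in 4.16 lat 0.03 z over board 0.51 F [-0.1  1.4 -1.2] T [-0.01  0.03 -0.02]
```

Lug 4 is free so far, with the nose 4 mm in and 0.5 mm of clearance. I'll keep going.

```bash

python3 -m handwheel '[{"wx":0,"wy":0,"wz":0,"tx":1,"ty":0,"tz":0,"claw":255},{"wx":0,"wy":0,"wz":0,"tx":0,"ty":0,"tz":0,"claw":255}]' >/dev/null && python3 g.py 4 &&
python3 -m handwheel '[{"wx":0,"wy":0,"wz":0,"tx":1,"ty":0,"tz":0,"claw":255},{"wx":0,"wy":0,"wz":0,"tx":0,"ty":0,"tz":0,"claw":255}]' >/dev/null && python3 g.py 4 &&
python3 -m handwheel '[{"wx":0,"wy":0,"wz":0,"tx":1,"ty":0,"tz":0,"claw":255},{"wx":0,"wy":0,"wz":0,"tx":0,"ty":0,"tz":0,"claw":255}]' >/dev/null && python3 g.py 4 &&
python3 -m handwheel '[{"wx":0,"wy":0,"wz":0,"tx":1,"ty":0,"tz":0,"claw":255},{"wx":0,"wy":0,"wz":0,"tx":0,"ty":0,"tz":0,"claw":255}]' >/dev/null && python3 g.py 4 &&
python3 -m handwheel '[{"wx":0,"wy":0,"wz":0,"tx":1,"ty":0,"tz":0,"claw":255},{"wx":0,"wy":0,"wz":0,"tx":0,"ty":0,"tz":0,"claw":255}]' >/dev/null && python3 g.py 4 &&
python3 -m handwheel '[{"wx":0,"wy":0,"wz":0,"tx":1,"ty":0,"tz":0,"claw":255},{"wx":0,"wy":0,"wz":0,"tx":0,"ty":0,"tz":0,"claw":255}]' >/dev/null && python3 g.py 4 &&
python3 -m handwheel '[{"wx":0,"wy":0,"wz":0,"tx":1,"ty":0,"tz":0,"claw":255},{"wx":0,"wy":0,"wz":0,"tx":0,"ty":0,"tz":0,"claw":255}]' >/dev/null && python3 g.py 4 &&
python3 -m handwheel '[{"wx":0,"wy":0,"wz":0,"tx":1,"ty":0,"tz":0,"claw":255},{"wx":0,"wy":0,"wz":0,"tx":0,"ty":0,"tz":0,"claw":255}]' >/dev/null && python3 g.py 4 &&
python3 -m handwheel '[{"wx":0,"wy":0,"wz":0,"tx":1,"ty":0,"tz":0,"claw":255},{"wx":0,"wy":0,"wz":0,"tx":0,"ty":0,"tz":0,"claw":255}]' >/dev/null && python3 g.py 4 &&
python3 -m handwheel '[{"wx":0,"wy":0,"wz":0,"tx":1,"ty":0,"tz":0,"claw":255},{"wx":0,"wy":0,"wz":0,"tx":0,"ty":0,"tz":0,"claw":255}]' >/dev/null && python3 g.py 4 &&
python3 -m handwheel '[{"wx":0,"wy":0,"wz":0,"tx":1,"ty":0,"tz":0,"claw":255},{"wx":0,"wy":0,"wz":0,"tx":0,"ty":0,"tz":0,"claw":255}]' >/dev/null && python3 g.py 4 &&
python3 -m handwheel '[{"wx":0,"wy":0,"wz":0,"tx":1,"ty":0,"tz":0,"claw":255},{"wx":0,"wy":0,"wz":0,"tx":0,"ty":0,"tz":0,"claw":255}]' >/dev/null && python3 g.py 4
```

```text
t 11.7 delta [-2.019e+01 -1.000e-02 -4.000e-02] wy -0.0002 pitch 0.0003 nose in 5.2 lat 0.02 z over board 0.52 F [ 0.5  0.7 -1.5] T [ 0.01  0.08 -0.03]
t 11.9 delta [-21.16  -0.    -0.06] wy -0.0003 pitch 0.0002 nose in 6.16 lat 0.04 z over board 0.5 F [ 0.4 -0.1 -2.2] T [-0.01  0.03 -0.03]
t 12.1 delta [-22.14  -0.    -0.07] wy -0.0002 pitch 0.0002 nose in 7.15 lat 0.05 z over board 0.48 F [-0.2  0.2 -1.4] T [-0.03  0.06  0.03]
t 12.3 delta [-23.14  -0.    -0.1 ] wy -0.0002 pitch 0.0002 nose in 8.14 lat 0.08 z over board 0.49 F [-0.1 -0.4 -1.1] T [ 0.01  0.01 -0.04]
t 12.5 delta [-24.16  -0.    -0.08] wy -0.0002 pitch 0.0002 nose in 9.16 lat 0.06 z over board 0.5 F [ 0.6 -0.7 -1.5] T [0.03 0.11 0.01]
t 12.7 delta [-2.464e+01  2.000e-02 -4.000e-02] wy -0.0003 pitch -0.0007 nose in 9.62 lat 0.02 z over board 0.34 F [-0.7  0.4 -0.8] T [0.01 0.21 0.06]
t 12.9 delta [-24.69   0.06  -0.03] wy -0.0006 pitch -0.0024 nose in 9.62 lat 0.0 z over board 0.1 F [-3.7  0.8  0.9] T [0.08 0.79 0.04]
t 13.1 delta [-24.77   0.1   -0.  ] wy -0.0009 pitch -0.004 nose in 9.65 lat -0.03 z over board 0.02 F [-6.7  0.6  2.3] T [0.21 1.26 0.07]
```

Jam at 9.6 mm (−6.7 N with a pitch moment), so lug 4 is not it. I'll back out gently and shift to lug 3.

```bash
python3 -m handwheel '[{"wx":0,"wy":0,"wz":0,"tx":-2,"ty":0,"tz":0,"claw":255},{"wx":0,"wy":0,"wz":0,"tx":-4,"ty":0,"tz":0,"claw":255},{"wx":0,"wy":0,"wz":0,"tx":-9,"ty":0,"tz":0,"claw":255},{"wx":0,"wy":0,"wz":0,"tx":-9,"ty":-2,"tz":0,"claw":255},{"wx":0,"wy":0,"wz":0,"tx":0,"ty":-2,"tz":20,"claw":255},{"wx":0,"wy":0,"wz":0,"tx":0,"ty":0,"tz":25,"claw":255},{"wx":0,"wy":0,"wz":0,"tx":0,"ty":0,"tz":25,"claw":255},{"wx":0,"wy":0,"wz":0,"tx":0,"ty":0,"tz":19.8,"claw":255},{"wx":0,"wy":0,"wz":0,"tx":0,"ty":0,"tz":0,"claw":255},{"wx":0,"wy":0,"wz":0,"tx":0,"ty":0,"tz":0,"claw":255},{"wx":0,"wy":0,"wz":0,"tx":0,"ty":0,"tz":0,"claw":255}]' >/dev/null; python3 -c "
from h import *
rep(3,-3,42.9)"
```

```text
t 14.2 delta [9.18 4.43 1.31] wy -0.0021 pitch 0.0008 nose in -12.16 lat -1.43 z over board 4.87 F [-0.3  0.2 -1.4] T [-0.01  0.    0.02]
```

```bash

python3 -m handwheel '[{"wx":0,"wy":-0.0015,"wz":0,"tx":0,"ty":4,"tz":1,"claw":255},{"wx":0,"wy":0,"wz":0,"tx":4,"ty":0,"tz":0,"claw":255},{"wx":0,"wy":0,"wz":0,"tx":5,"ty":0,"tz":0,"claw":255},{"wx":0,"wy":0,"wz":0,"tx":0,"ty":0,"tz":0,"claw":255},{"wx":0,"wy":0,"wz":0,"tx":0,"ty":0,"tz":0,"claw":255},{"wx":0,"wy":0,"wz":0,"tx":0,"ty":0,"tz":0,"claw":255}]' >/dev/null; python3 g.py 3 &&
python3 -m handwheel '[{"wx":0,"wy":0,"wz":0,"tx":1,"ty":0,"tz":0,"claw":255},{"wx":0,"wy":0,"wz":0,"tx":1,"ty":0,"tz":0,"claw":255},{"wx":0,"wy":0,"wz":0,"tx":0,"ty":0,"tz":0,"claw":255}]' >/dev/null && python3 g.py 3 &&
python3 -m handwheel '[{"wx":0,"wy":0,"wz":0,"tx":1,"ty":0,"tz":0,"claw":255},{"wx":0,"wy":0,"wz":0,"tx":0,"ty":0,"tz":0,"claw":255}]' >/dev/null && python3 g.py 3 &&
python3 -m handwheel '[{"wx":0,"wy":0,"wz":0,"tx":1,"ty":0,"tz":0,"claw":255},{"wx":0,"wy":0,"wz":0,"tx":0,"ty":0,"tz":0,"claw":255}]' >/dev/null && python3 g.py 3 &&
python3 -m handwheel '[{"wx":0,"wy":0,"wz":0,"tx":1,"ty":0,"tz":0,"claw":255},{"wx":0,"wy":0,"wz":0,"tx":0,"ty":0,"tz":0,"claw":255}]' >/dev/null && python3 g.py 3 &&
python3 -m handwheel '[{"wx":0,"wy":0,"wz":0,"tx":1,"ty":0,"tz":0,"claw":255},{"wx":0,"wy":0,"wz":0,"tx":0,"ty":0,"tz":0,"claw":255}]' >/dev/null && python3 g.py 3 &&
python3 -m handwheel '[{"wx":0,"wy":0,"wz":0,"tx":1,"ty":0,"tz":0,"claw":255},{"wx":0,"wy":0,"wz":0,"tx":0,"ty":0,"tz":0,"claw":255}]' >/dev/null && python3 g.py 3 &&
python3 -m handwheel '[{"wx":0,"wy":0,"wz":0,"tx":1,"ty":0,"tz":0,"claw":255},{"wx":0,"wy":0,"wz":0,"tx":0,"ty":0,"tz":0,"claw":255}]' >/dev/null && python3 g.py 3 &&
python3 -m handwheel '[{"wx":0,"wy":0,"wz":0,"tx":1,"ty":0,"tz":0,"claw":255},{"wx":0,"wy":0,"wz":0,"tx":0,"ty":0,"tz":0,"claw":255}]' >/dev/null && python3 g.py 3 &&
python3 -m handwheel '[{"wx":0,"wy":0,"wz":0,"tx":1,"ty":0,"tz":0,"claw":255},{"wx":0,"wy":0,"wz":0,"tx":0,"ty":0,"tz":0,"claw":255}]' >/dev/null && python3 g.py 3 &&
python3 -m handwheel '[{"wx":0,"wy":0,"wz":0,"tx":1,"ty":0,"tz":0,"claw":255},{"wx":0,"wy":0,"wz":0,"tx":0,"ty":0,"tz":0,"claw":255}]' >/dev/null && python3 g.py 3 &&
python3 -m handwheel '[{"wx":0,"wy":0,"wz":0,"tx":1,"ty":0,"tz":0,"claw":255},{"wx":0,"wy":0,"wz":0,"tx":0,"ty":0,"tz":0,"claw":255}]' >/dev/null && python3 g.py 3 &&
python3 -m handwheel '[{"wx":0,"wy":0,"wz":0,"tx":1,"ty":0,"tz":0,"claw":255},{"wx":0,"wy":0,"wz":0,"tx":0,"ty":0,"tz":0,"claw":255}]' >/dev/null && python3 g.py 3 &&
python3 -m handwheel '[{"wx":0,"wy":0,"wz":0,"tx":1,"ty":0,"tz":0,"claw":255},{"wx":0,"wy":0,"wz":0,"tx":0,"ty":0,"tz":0,"claw":255}]' >/dev/null && python3 g.py 3 &&
python3 -m handwheel '[{"wx":0,"wy":0,"wz":0,"tx":1,"ty":0,"tz":0,"claw":255},{"wx":0,"wy":0,"wz":0,"tx":0,"ty":0,"tz":0,"claw":255}]' >/dev/null && python3 g.py 3
```

```text
t 14.8 delta [-11.93   0.    -1.27] wy 0.0013 pitch -0.0002 nose in -3.08 lat 1.36 z over board 0.35 F [-0.5  0.8 -1.6] T [ 0.01  0.08 -0.  ]
t 15.1 delta [-14.19  -0.    -1.29] wy 0.0014 pitch 0.0003 nose in -0.81 lat 1.38 z over board 0.53 F [-0.1  0.1 -1.8] T [0.04 0.   0.01]
t 15.3 delta [-15.15  -0.    -1.27] wy 0.0013 pitch 0.0003 nose in 0.16 lat 1.37 z over board 0.54 F [ 0.7 -0.1 -0.5] T [0.   0.03 0.04]
t 15.5 delta [-16.17  -0.    -1.2 ] wy 0.0011 pitch 0.0003 nose in 1.17 lat 1.29 z over board 0.53 F [ 0.9 -0.6 -2.1] T [-0.02  0.08  0.01]
t 15.7 delta [-17.16  -0.    -1.19] wy 0.0012 pitch 0.0002 nose in 2.16 lat 1.28 z over board 0.54 F [ 1.  -0.5 -1.3] T [0.02 0.1  0.06]
t 15.9 delta [-18.17  -0.    -1.24] wy 0.0013 pitch 0.0002 nose in 3.17 lat 1.34 z over board 0.52 F [-0.3  0.7 -1.7] T [-0.04 -0.03  0.03]
t 16.1 delta [-19.18  -0.    -1.25] wy 0.0013 pitch 0.0003 nose in 4.18 lat 1.35 z over board 0.52 F [-0.3 -0.8 -1.3] T [ 0.03  0.05 -0.03]
t 16.3 delta [-2.018e+01 -1.000e-02 -1.230e+00] wy 0.0012 pitch 0.0003 nose in 5.19 lat 1.32 z over board 0.53 F [-1.6 -0.2 -1
[... 339 characters left out ...]
-0.    -1.25] wy 0.0013 pitch 0.0002 nose in 8.16 lat 1.36 z over board 0.5 F [ 0.6 -0.  -1.4] T [-0.01  0.02  0.02]
t 17.1 delta [-2.414e+01 -1.000e-02 -1.250e+00] wy 0.0012 pitch 0.0002 nose in 9.15 lat 1.35 z over board 0.53 F [ 0.5 -0.1 -1.9] T [-0.    0.03  0.03]
t 17.3 delta [-25.13  -0.    -1.23] wy 0.0013 pitch 0.0002 nose in 10.13 lat 1.33 z over board 0.49 F [-0.3  0.9 -1.5] T [-0.04  0.04 -0.01]
t 17.5 delta [-2.615e+01 -1.000e-02 -1.230e+00] wy 0.0013 pitch 0.0002 nose in 11.15 lat 1.34 z over board 0.51 F [-0.  1. -2.] T [-0.07  0.01  0.02]
t 17.7 delta [-27.12  -0.    -1.23] wy 0.0013 pitch 0.0002 nose in 12.12 lat 1.33 z over board 0.49 F [-0.  -0.3 -1.8] T [ 0.03  0.01 -0.03]
```

Past 12 mm and free at lug 3. I'll correct the 1.2 mm lateral offset and continue.

```bash

python3 -m handwheel '[{"wx":0,"wy":0.001,"wz":0,"tx":0,"ty":0,"tz":-1.2,"claw":255},{"wx":0,"wy":0,"wz":0,"tx":1,"ty":0,"tz":0,"claw":255},{"wx":0,"wy":0,"wz":0,"tx":0,"ty":0,"tz":0,"claw":255}]' >/dev/null; python3 g.py 3 &&
python3 -m handwheel '[{"wx":0,"wy":0,"wz":0,"tx":1,"ty":0,"tz":0,"claw":255},{"wx":0,"wy":0,"wz":0,"tx":0,"ty":0,"tz":0,"claw":255}]' >/dev/null && python3 g.py 3 &&
python3 -m handwheel '[{"wx":0,"wy":0,"wz":0,"tx":1,"ty":0,"tz":0,"claw":255},{"wx":0,"wy":0,"wz":0,"tx":0,"ty":0,"tz":0,"claw":255}]' >/dev/null && python3 g.py 3 &&
python3 -m handwheel '[{"wx":0,"wy":0,"wz":0,"tx":1,"ty":0,"tz":0,"claw":255},{"wx":0,"wy":0,"wz":0,"tx":0,"ty":0,"tz":0,"claw":255}]' >/dev/null && python3 g.py 3 &&
python3 -m handwheel '[{"wx":0,"wy":0,"wz":0,"tx":1,"ty":0,"tz":0,"claw":255},{"wx":0,"wy":0,"wz":0,"tx":0,"ty":0,"tz":0,"claw":255}]' >/dev/null && python3 g.py 3 &&
python3 -m handwheel '[{"wx":0,"wy":0,"wz":0,"tx":1,"ty":0,"tz":0,"claw":255},{"wx":0,"wy":0,"wz":0,"tx":0,"ty":0,"tz":0,"claw":255}]' >/dev/null && python3 g.py 3 &&
python3 -m handwheel '[{"wx":0,"wy":0,"wz":0,"tx":1,"ty":0,"tz":0,"claw":255},{"wx":0,"wy":0,"wz":0,"tx":0,"ty":0,"tz":0,"claw":255}]' >/dev/null && python3 g.py 3 &&
python3 -m handwheel '[{"wx":0,"wy":0,"wz":0,"tx":1,"ty":0,"tz":0,"claw":255},{"wx":0,"wy":0,"wz":0,"tx":0,"ty":0,"tz":0,"claw":255}]' >/dev/null && python3 g.py 3 &&
python3 -m handwheel '[{"wx":0,"wy":0,"wz":0,"tx":1,"ty":0,"tz":0,"claw":255},{"wx":0,"wy":0,"wz":0,"tx":0,"ty":0,"tz":0,"claw":255}]' >/dev/null && python3 g.py 3 &&
python3 -m handwheel '[{"wx":0,"wy":0,"wz":0,"tx":1,"ty":0,"tz":0,"claw":255},{"wx":0,"wy":0,"wz":0,"tx":0,"ty":0,"tz":0,"claw":255}]' >/dev/null && python3 g.py 3 &&
python3 -m handwheel '[{"wx":0,"wy":0,"wz":0,"tx":1,"ty":0,"tz":0,"claw":255},{"wx":0,"wy":0,"wz":0,"tx":0,"ty":0,"tz":0,"claw":255}]' >/dev/null && python3 g.py 3 &&
python3 -m handwheel '[{"wx":0,"wy":0,"wz":0,"tx":1,"ty":0,"tz":0,"claw":255},{"wx":0,"wy":0,"wz":0,"tx":0,"ty":0,"tz":0,"claw":255}]' >/dev/null && python3 g.py 3 &&
python3 -m handwheel '[{"wx":0,"wy":0,"wz":0,"tx":1,"ty":0,"tz":0,"claw":255},{"wx":0,"wy":0,"wz":0,"tx":0,"ty":0,"tz":0,"claw":255}]' >/dev/null && python3 g.py 3 &&
python3 -m handwheel '[{"wx":0,"wy":0,"wz":0,"tx":1,"ty":0,"tz":0,"claw":255},{"wx":0,"wy":0,"wz":0,"tx":0,"ty":0,"tz":0,"claw":255}]' >/dev/null && python3 g.py 3 &&
python3 -m handwheel '[{"wx":0,"wy":0,"wz":0,"tx":1,"ty":0,"tz":0,"claw":255},{"wx":0,"wy":0,"wz":0,"tx":0,"ty":0,"tz":0,"claw":255}]' >/dev/null && python3 g.py 3
```

```text
t 18.0 delta [-2.811e+01 -1.000e-02  2.000e-02] wy 0.0001 pitch 0.0002 nose in 13.12 lat -0.02 z over board 0.51 F [ 0.  -1.  -1.7] T [-0.03  0.03 -0.06]
t 18.2 delta [-2.915e+01 -1.000e-02 -1.000e-01] wy 0.0003 pitch 0.0002 nose in 14.16 lat 0.13 z over board 0.5 F [ 0.  -0.7 -1.6] T [-0.02  0.02 -0.01]
t 18.4 delta [-3.017e+01 -1.000e-02 -7.000e-02] wy 0.0003 pitch 0.0002 nose in 15.18 lat 0.09 z over board 0.52 F [-0.1  0.4 -1.5] T [0.01 0.01 0.03]
t 18.6 delta [-3.116e+01 -1.000e-02 -4.000e-02] wy 0.0002 pitch 0.0002 nose in 16.17 lat 0.06 z over board 0.52 F [-0.4  0.6 -2. ] T [ 0.03  0.04 -0.04]
t 18.8 delta [-3.218e+01 -1.000e-02 -6.000e-02] wy 0.0002 pitch 0.0003 nose in 17.19 lat 0.09 z over board 0.53 F [-0.3 -0.3 -1.4] T [ 0.02  0.04 -0.01]
t 19.0 delta [-3.313e+01 -1.000e-02 -7.000e-02] wy 0.0003 pitch 0.0002 nose in 18.13 lat 0.09 z over board 0.5 F [ 0.  -0.5 -2.2] T [0.   0.04 0.  ]
t 19.2 delta [-3.415e+01 -1.000e-02 -4.000e-02] wy 0.0002 pitch 0.0002 nose in 19.15 lat 0.06 z over board 0.52 F [ 0.2 -0.2 -0.8] T [-0.03  0.01 -0.  ]
t 19.4 delta [-3.518e+01 -1.000e-02 
[... 299 characters left out ...]
2 -7.000e-02] wy 0.0002 pitch 0.0003 nose in 22.18 lat 0.09 z over board 0.55 F [ 1.1  0.5 -1.5] T [0.08 0.02 0.  ]
t 20.0 delta [-3.817e+01 -1.000e-02 -6.000e-02] wy 0.0003 pitch 0.0003 nose in 23.18 lat 0.09 z over board 0.54 F [-0.3 -0.2 -0.7] T [-0.    0.06  0.09]
t 20.2 delta [-3.915e+01 -1.000e-02 -5.000e-02] wy 0.0002 pitch 0.0002 nose in 24.16 lat 0.07 z over board 0.51 F [ 0.5  0.2 -1.1] T [-0.03  0.03  0.07]
t 20.4 delta [-39.54   0.04  -0.04] wy 0.0002 pitch -0.0009 nose in 24.51 lat 0.06 z over board 0.31 F [-1.6  1.  -0.3] T [-0.04  0.26  0.05]
t 20.6 delta [-39.6    0.11  -0.05] wy -0.0 pitch -0.0028 nose in 24.51 lat 0.07 z over board 0.05 F [-5.1  0.6  1.9] T [0.15 0.93 0.05]
```

Jam at 24.5 mm with the same signature. The bolt would only be met at about 42 mm, so it isn't lug 3. On to lug 2.

```bash
python3 -m handwheel '[{"wx":0,"wy":0,"wz":0,"tx":-2,"ty":0,"tz":0,"claw":255},{"wx":0,"wy":0,"wz":0,"tx":-4,"ty":0,"tz":0,"claw":255},{"wx":0,"wy":0,"wz":0,"tx":-8,"ty":0,"tz":0,"claw":255},{"wx":0,"wy":0,"wz":0,"tx":-12,"ty":0,"tz":0,"claw":255},{"wx":0,"wy":0,"wz":0,"tx":-12,"ty":-2,"tz":0,"claw":255},{"wx":0,"wy":0,"wz":0,"tx":0,"ty":-2,"tz":0,"claw":255},{"wx":0,"wy":0,"wz":0,"tx":0,"ty":0,"tz":20,"claw":255},{"wx":0,"wy":0,"wz":0,"tx":0,"ty":0,"tz":25,"claw":255},{"wx":0,"wy":0,"wz":0,"tx":0,"ty":0,"tz":25,"claw":255},{"wx":0,"wy":0,"wz":0,"tx":0,"ty":0,"tz":19.8,"claw":255},{"wx":0,"wy":0,"wz":0,"tx":0,"ty":0,"tz":0,"claw":255},{"wx":0,"wy":0,"wz":0,"tx":0,"ty":0,"tz":0,"claw":255},{"wx":0,"wy":0,"wz":0,"tx":0,"ty":0,"tz":0,"claw":255},{"wx":0,"wy":0,"wz":0,"tx":0,"ty":0,"tz":0,"claw":255},{"wx":0,"wy":0,"wz":0,"tx":0,"ty":0,"tz":0,"claw":255}]' >/dev/null; python3 -c "
from h import *
rep(2,-3,42.9)"
```

```text
t 22.1 delta [8.76 4.16 1.44] wy -0.0015 pitch 0.0002 nose in -11.75 lat -1.52 z over board 4.57 F [-0.1  0.2 -0.8] T [-0.03  0.07 -0.02]
```

```bash

python3 -m handwheel '[{"wx":0,"wy":0,"wz":0,"tx":0,"ty":4,"tz":0,"claw":255},{"wx":0,"wy":0,"wz":0,"tx":4,"ty":0,"tz":0,"claw":255},{"wx":0,"wy":0,"wz":0,"tx":5,"ty":0,"tz":0,"claw":255},{"wx":0,"wy":0,"wz":0,"tx":3,"ty":0,"tz":0,"claw":255},{"wx":0,"wy":0,"wz":0,"tx":0,"ty":0,"tz":0,"claw":255},{"wx":0,"wy":0,"wz":0,"tx":0,"ty":0,"tz":0,"claw":255}]' >/dev/null; python3 g.py 2 &&
python3 -m handwheel '[{"wx":0,"wy":0,"wz":0,"tx":1,"ty":0,"tz":0,"claw":255},{"wx":0,"wy":0,"wz":0,"tx":1,"ty":0,"tz":0,"claw":255},{"wx":0,"wy":0,"wz":0,"tx":0,"ty":0,"tz":0,"claw":255}]' >/dev/null && python3 g.py 2 &&
python3 -m handwheel '[{"wx":0,"wy":0,"wz":0,"tx":1,"ty":0,"tz":0,"claw":255},{"wx":0,"wy":0,"wz":0,"tx":1,"ty":0,"tz":0,"claw":255},{"wx":0,"wy":0,"wz":0,"tx":0,"ty":0,"tz":0,"claw":255}]' >/dev/null && python3 g.py 2 &&
python3 -m handwheel '[{"wx":0,"wy":0,"wz":0,"tx":1,"ty":0,"tz":0,"claw":255},{"wx":0,"wy":0,"wz":0,"tx":0,"ty":0,"tz":0,"claw":255}]' >/dev/null && python3 g.py 2 &&
python3 -m handwheel '[{"wx":0,"wy":0,"wz":0,"tx":1,"ty":0,"tz":0,"claw":255},{"wx":0,"wy":0,"wz":0,"tx":0,"ty":0,"tz":0,"claw":255}]' >/dev/null && python3 g.py 2 &&
python3 -m handwheel '[{"wx":0,"wy":0,"wz":0,"tx":1,"ty":0,"tz":0,"claw":255},{"wx":0,"wy":0,"wz":0,"tx":0,"ty":0,"tz":0,"claw":255}]' >/dev/null && python3 g.py 2 &&
python3 -m handwheel '[{"wx":0,"wy":0,"wz":0,"tx":1,"ty":0,"tz":0,"claw":255},{"wx":0,"wy":0,"wz":0,"tx":0,"ty":0,"tz":0,"claw":255}]' >/dev/null && python3 g.py 2 &&
python3 -m handwheel '[{"wx":0,"wy":0,"wz":0,"tx":1,"ty":0,"tz":0,"claw":255},{"wx":0,"wy":0,"wz":0,"tx":0,"ty":0,"tz":0,"claw":255}]' >/dev/null && python3 g.py 2 &&
python3 -m handwheel '[{"wx":0,"wy":0,"wz":0,"tx":1,"ty":0,"tz":0,"claw":255},{"wx":0,"wy":0,"wz":0,"tx":0,"ty":0,"tz":0,"claw":255}]' >/dev/null && python3 g.py 2 &&
python3 -m handwheel '[{"wx":0,"wy":0,"wz":0,"tx":1,"ty":0,"tz":0,"claw":255},{"wx":0,"wy":0,"wz":0,"tx":0,"ty":0,"tz":0,"claw":255}]' >/dev/null && python3 g.py 2 &&
python3 -m handwheel '[{"wx":0,"wy":0,"wz":0,"tx":1,"ty":0,"tz":0,"claw":255},{"wx":0,"wy":0,"wz":0,"tx":0,"ty":0,"tz":0,"claw":255}]' >/dev/null && python3 g.py 2
```

```text
t 22.7 delta [-15.39   0.     0.27] wy 0.0004 pitch -0.0 nose in 0.38 lat -0.24 z over board 0.39 F [-0.3 -0.2 -1.4] T [-0.    0.03  0.02]
t 23.0 delta [-17.39  -0.     0.29] wy 0.0003 pitch 0.0002 nose in 2.4 lat -0.26 z over board 0.53 F [-0.1  0.1 -1. ] T [-0.02  0.    0.01]
t 23.3 delta [-1.951e+01 -1.000e-02  3.400e-01] wy 0.0002 pitch 0.0003 nose in 4.52 lat -0.32 z over board 0.57 F [ 0.7 -0.4 -1.4] T [ 0.08  0.02 -0.04]
t 23.5 delta [-20.41  -0.     0.35] wy 0.0002 pitch 0.0002 nose in 5.41 lat -0.33 z over board 0.51 F [ 0.1  0.1 -1. ] T [ 0.01 -0.01 -0.02]
t 23.7 delta [-2.145e+01 -1.000e-02  3.500e-01] wy 0.0002 pitch 0.0003 nose in 6.46 lat -0.34 z over board 0.54 F [-0.5  0.  -0.6] T [-0.    0.03 -0.  ]
t 23.9 delta [-2.244e+01 -1.000e-02  3.300e-01] wy 0.0002 pitch 0.0002 nose in 7.45 lat -0.31 z over board 0.52 F [-1.   0.2 -1.2] T [-0.03  0.05  0.01]
t 24.1 delta [-2.345e+01 -1.000e-02  3.400e-01] wy 0.0002 pitch 0.0003 nose in 8.45 lat -0.32 z over board 0.53 F [ 0.5  0.2 -1.3] T [-0.   -0.   -0.04]
t 24.3 delta [-2.444e+01 -1.000e-02  3.400e-01] wy 0.0002 pitch 0.0002 nose in 9.45 lat -0.32 z over board 0.53 F [ 0.9  0.9 -1.7] T [0.01 0.07 0.01]
t 24.5 delta [-2.545e+01 -1.000e-02  3.400e-01] wy 0.0002 pitch 0.0002 nose in 10.45 lat -0.32 z over board 0.53 F [ 0.6  0.5 -1.6] T [-0.02  0.06  0.02]
t 24.7 delta [-2.644e+01 -1.000e-02  3.100e-01] wy 0.0003 pitch 0.0002 nose in 11.45 lat -0.28 z over board 0.51 F [ 0.2 -0.4 -1.5] T [-0.01  0.07 -0.01]
t 24.9 delta [-2.747e+01 -1.000e-02  3.400e-01] wy 0.0002 pitch 0.0003 nose in 12.48 lat -0.33 z over board 0.56 F [ 0.1 -0.7 -1. ] T [ 0.03  0.03 -0.02]
```

```bash

python3 -m handwheel '[{"wx":0,"wy":0,"wz":0,"tx":1,"ty":0,"tz":0.3,"claw":255},{"wx":0,"wy":0,"wz":0,"tx":0,"ty":0,"tz":0,"claw":255}]' >/dev/null && python3 g.py 2 &&
python3 -m handwheel '[{"wx":0,"wy":0,"wz":0,"tx":1,"ty":0,"tz":0,"claw":255},{"wx":0,"wy":0,"wz":0,"tx":0,"ty":0,"tz":0,"claw":255}]' >/dev/null && python3 g.py 2 &&
python3 -m handwheel '[{"wx":0,"wy":0,"wz":0,"tx":1,"ty":0,"tz":0,"claw":255},{"wx":0,"wy":0,"wz":0,"tx":0,"ty":0,"tz":0,"claw":255}]' >/dev/null && python3 g.py 2 &&
python3 -m handwheel '[{"wx":0,"wy":0,"wz":0,"tx":1,"ty":0,"tz":0,"claw":255},{"wx":0,"wy":0,"wz":0,"tx":0,"ty":0,"tz":0,"claw":255}]' >/dev/null && python3 g.py 2 &&
python3 -m handwheel '[{"wx":0,"wy":0,"wz":0,"tx":1,"ty":0,"tz":0,"claw":255},{"wx":0,"wy":0,"wz":0,"tx":0,"ty":0,"tz":0,"claw":255}]' >/dev/null && python3 g.py 2 &&
python3 -m handwheel '[{"wx":0,"wy":0,"wz":0,"tx":1,"ty":0,"tz":0,"claw":255},{"wx":0,"wy":0,"wz":0,"tx":0,"ty":0,"tz":0,"claw":255}]' >/dev/null && python3 g.py 2 &&
python3 -m handwheel '[{"wx":0,"wy":0,"wz":0,"tx":1,"ty":0,"tz":0,"claw":255},{"wx":0,"wy":0,"wz":0,"tx":0,"ty":0,"tz":0,"claw":255}]' >/dev/null && python3 g.py 2 &&
python3 -m handwheel '[{"wx":0,"wy":0,"wz":0,"tx":1,"ty":0,"tz":0,"claw":255},{"wx":0,"wy":0,"wz":0,"tx":0,"ty":0,"tz":0,"claw":255}]' >/dev/null && python3 g.py 2 &&
python3 -m handwheel '[{"wx":0,"wy":0,"wz":0,"tx":1,"ty":0,"tz":0,"claw":255},{"wx":0,"wy":0,"wz":0,"tx":0,"ty":0,"tz":0,"claw":255}]' >/dev/null && python3 g.py 2 &&
python3 -m handwheel '[{"wx":0,"wy":0,"wz":0,"tx":1,"ty":0,"tz":0,"claw":255},{"wx":0,"wy":0,"wz":0,"tx":0,"ty":0,"tz":0,"claw":255}]' >/dev/null && python3 g.py 2 &&
python3 -m handwheel '[{"wx":0,"wy":0,"wz":0,"tx":1,"ty":0,"tz":0,"claw":255},{"wx":0,"wy":0,"wz":0,"tx":0,"ty":0,"tz":0,"claw":255}]' >/dev/null && python3 g.py 2 &&
python3 -m handwheel '[{"wx":0,"wy":0,"wz":0,"tx":1,"ty":0,"tz":0,"claw":255},{"wx":0,"wy":0,"wz":0,"tx":0,"ty":0,"tz":0,"claw":255}]' >/dev/null && python3 g.py 2 &&
python3 -m handwheel '[{"wx":0,"wy":0,"wz":0,"tx":1,"ty":0,"tz":0,"claw":255},{"wx":0,"wy":0,"wz":0,"tx":0,"ty":0,"tz":0,"claw":255}]' >/dev/null && python3 g.py 2 &&
python3 -m handwheel '[{"wx":0,"wy":0,"wz":0,"tx":1,"ty":0,"tz":0,"claw":255},{"wx":0,"wy":0,"wz":0,"tx":0,"ty":0,"tz":0,"claw":255}]' >/dev/null && python3 g.py 2 &&
python3 -m handwheel '[{"wx":0,"wy":0,"wz":0,"tx":1,"ty":0,"tz":0,"claw":255},{"wx":0,"wy":0,"wz":0,"tx":0,"ty":0,"tz":0,"claw":255}]' >/dev/null && python3 g.py 2 &&
python3 -m handwheel '[{"wx":0,"wy":0,"wz":0,"tx":1,"ty":0,"tz":0,"claw":255},{"wx":0,"wy":0,"wz":0,"tx":0,"ty":0,"tz":0,"claw":255}]' >/dev/null && python3 g.py 2
```

```text
t 25.1 delta [-2.847e+01 -1.000e-02 -1.000e-02] wy 0.0003 pitch 0.0003 nose in 13.47 lat 0.04 z over board 0.53 F [-0.4 -0.4 -1.1] T [ 0.02  0.   -0.02]
t 25.3 delta [-2.943e+01 -1.000e-02  3.000e-02] wy 0.0003 pitch 0.0002 nose in 14.44 lat -0.0 z over board 0.51 F [-0.4  0.1 -1.5] T [-0.02  0.02 -0.04]
t 25.5 delta [-3.046e+01 -1.000e-02  5.000e-02] wy 0.0003 pitch 0.0002 nose in 15.46 lat -0.03 z over board 0.53 F [-1.2  0.3 -1.6] T [ 0.    0.03 -0.02]
t 25.7 delta [-3.146e+01 -1.000e-02  5.000e-02] wy 0.0001 pitch 0.0003 nose in 16.47 lat -0.04 z over board 0.52 F [-0.  -0.6 -1.1] T [0.06 0.05 0.02]
t 25.9 delta [-3.243e+01 -1.000e-02  3.000e-02] wy 0.0002 pitch 0.0002 nose in 17.44 lat -0.01 z over board 0.53 F [ 0.4 -0.2 -1.3] T [ 0.01  0.03 -0.04]
t 26.1 delta [-3.345e+01 -1.000e-02  3.000e-02] wy 0.0002 pitch 0.0003 nose in 18.45 lat -0.01 z over board 0.52 F [-0.1  0.7 -1.8] T [0.   0.08 0.04]
t 26.3 delta [-3.443e+01 -1.000e-02  3.000e-02] wy 0.0002 pitch 0.0002 nose in 19.44 lat -0.01 z over board 0.51 F [ 0.3 -0.3 -2.6] T [ 0.01  0.04 -0.02]
t 26.5 delta [-3.545e+01 -1.00
[... 649 characters left out ...]
0.0003 nose in 24.45 lat -0.04 z over board 0.54 F [ 0.1 -0.2 -1.1] T [-0.01  0.04  0.01]
t 27.5 delta [-4.045e+01 -1.000e-02  4.000e-02] wy 0.0003 pitch 0.0003 nose in 25.46 lat -0.01 z over board 0.53 F [-0.1  0.3 -1.7] T [-0.06  0.03  0.04]
t 27.7 delta [-4.145e+01 -1.000e-02  3.000e-02] wy 0.0002 pitch 0.0002 nose in 26.46 lat -0.0 z over board 0.52 F [ 0.1  0.1 -1.5] T [-0.03  0.03  0.09]
t 27.9 delta [-4.244e+01 -1.000e-02  5.000e-02] wy 0.0002 pitch 0.0003 nose in 27.45 lat -0.02 z over board 0.53 F [-1.1 -0.1 -1.9] T [-0.01  0.03 -0.04]
t 28.1 delta [-4.343e+01 -1.000e-02  1.000e-02] wy 0.0003 pitch 0.0002 nose in 28.43 lat 0.02 z over board 0.52 F [-0.4  0.1 -2. ] T [0.04 0.01 0.01]
```

Lug 2 is free past 28 mm, so it's the high one. I'll go on until the slot meets the bolt, expected at about 42 mm.

```bash

python3 -m handwheel '[{"wx":0,"wy":0,"wz":0,"tx":1,"ty":0,"tz":0,"claw":255},{"wx":0,"wy":0,"wz":0,"tx":0,"ty":0,"tz":0,"claw":255}]' >/dev/null && python3 g.py 2 &&
python3 -m handwheel '[{"wx":0,"wy":0,"wz":0,"tx":1,"ty":0,"tz":0,"claw":255},{"wx":0,"wy":0,"wz":0,"tx":0,"ty":0,"tz":0,"claw":255}]' >/dev/null && python3 g.py 2 &&
python3 -m handwheel '[{"wx":0,"wy":0,"wz":0,"tx":1,"ty":0,"tz":0,"claw":255},{"wx":0,"wy":0,"wz":0,"tx":0,"ty":0,"tz":0,"claw":255}]' >/dev/null && python3 g.py 2 &&
python3 -m handwheel '[{"wx":0,"wy":0,"wz":0,"tx":1,"ty":0,"tz":0,"claw":255},{"wx":0,"wy":0,"wz":0,"tx":0,"ty":0,"tz":0,"claw":255}]' >/dev/null && python3 g.py 2 &&
python3 -m handwheel '[{"wx":0,"wy":0,"wz":0,"tx":1,"ty":0,"tz":0,"claw":255},{"wx":0,"wy":0,"wz":0,"tx":0,"ty":0,"tz":0,"claw":255}]' >/dev/null && python3 g.py 2 &&
python3 -m handwheel '[{"wx":0,"wy":0,"wz":0,"tx":1,"ty":0,"tz":0,"claw":255},{"wx":0,"wy":0,"wz":0,"tx":0,"ty":0,"tz":0,"claw":255}]' >/dev/null && python3 g.py 2 &&
python3 -m handwheel '[{"wx":0,"wy":0,"wz":0,"tx":1,"ty":0,"tz":0,"claw":255},{"wx":0,"wy":0,"wz":0,"tx":0,"ty":0,"tz":0,"claw":255}]' >/dev/null && python3 g.py 2 &&
python3 -m handwheel '[{"wx":0,"wy":0,"wz":0,"tx":1,"ty":0,"tz":0,"claw":255},{"wx":0,"wy":0,"wz":0,"tx":0,"ty":0,"tz":0,"claw":255}]' >/dev/null && python3 g.py 2 &&
python3 -m handwheel '[{"wx":0,"wy":0,"wz":0,"tx":1,"ty":0,"tz":0,"claw":255},{"wx":0,"wy":0,"wz":0,"tx":0,"ty":0,"tz":0,"claw":255}]' >/dev/null && python3 g.py 2 &&
python3 -m handwheel '[{"wx":0,"wy":0,"wz":0,"tx":1,"ty":0,"tz":0,"claw":255},{"wx":0,"wy":0,"wz":0,"tx":0,"ty":0,"tz":0,"claw":255}]' >/dev/null && python3 g.py 2 &&
python3 -m handwheel '[{"wx":0,"wy":0,"wz":0,"tx":1,"ty":0,"tz":0,"claw":255},{"wx":0,"wy":0,"wz":0,"tx":0,"ty":0,"tz":0,"claw":255}]' >/dev/null && python3 g.py 2 &&
python3 -m handwheel '[{"wx":0,"wy":0,"wz":0,"tx":1,"ty":0,"tz":0,"claw":255},{"wx":0,"wy":0,"wz":0,"tx":0,"ty":0,"tz":0,"claw":255}]' >/dev/null && python3 g.py 2 &&
python3 -m handwheel '[{"wx":0,"wy":0,"wz":0,"tx":1,"ty":0,"tz":0,"claw":255},{"wx":0,"wy":0,"wz":0,"tx":0,"ty":0,"tz":0,"claw":255}]' >/dev/null && python3 g.py 2 &&
python3 -m handwheel '[{"wx":0,"wy":0,"wz":0,"tx":1,"ty":0,"tz":0,"claw":255},{"wx":0,"wy":0,"wz":0,"tx":0,"ty":0,"tz":0,"claw":255}]' >/dev/null && python3 g.py 2 &&
python3 -m handwheel '[{"wx":0,"wy":0,"wz":0,"tx":1,"ty":0,"tz":0,"claw":255},{"wx":0,"wy":0,"wz":0,"tx":0,"ty":0,"tz":0,"claw":255}]' >/dev/null && python3 g.py 2 &&
python3 -m handwheel '[{"wx":0,"wy":0,"wz":0,"tx":1,"ty":0,"tz":0,"claw":255},{"wx":0,"wy":0,"wz":0,"tx":0,"ty":0,"tz":0,"claw":255}]' >/dev/null && python3 g.py 2
```

```text
t 28.3 delta [-4.444e+01 -1.000e-02  4.000e-02] wy 0.0002 pitch 0.0002 nose in 29.45 lat -0.02 z over board 0.53 F [-0.3  0.5 -1.9] T [0.   0.07 0.02]
t 28.5 delta [-4.546e+01 -1.000e-02  5.000e-02] wy 0.0002 pitch 0.0003 nose in 30.46 lat -0.03 z over board 0.54 F [ 0.6 -0.1 -1.3] T [-0.01  0.02 -0.03]
t 28.7 delta [-4.645e+01 -1.000e-02  4.000e-02] wy 0.0003 pitch 0.0002 nose in 31.46 lat -0.01 z over board 0.54 F [ 0.3  0.  -1.6] T [-0.    0.05  0.  ]
t 28.9 delta [-4.745e+01 -1.000e-02  3.000e-02] wy 0.0002 pitch 0.0003 nose in 32.46 lat -0.01 z over board 0.55 F [-0.5  0.8 -2.1] T [ 0.02  0.01 -0.02]
t 29.1 delta [-4.847e+01 -1.000e-02  5.000e-02] wy 0.0002 pitch 0.0003 nose in 33.47 lat -0.03 z over board 0.55 F [ 0.7 -0.3 -1.2] T [-0.01  0.04  0.03]
t 29.3 delta [-4.945e+01 -1.000e-02  5.000e-02] wy 0.0003 pitch 0.0002 nose in 34.46 lat -0.02 z over board 0.53 F [ 0.9 -0.6 -1.8] T [0.05 0.03 0.02]
t 29.5 delta [-5.046e+01 -1.000e-02  6.000e-02] wy 0.0002 pitch 0.0003 nose in 35.47 lat -0.03 z over board 0.54 F [-0.1 -0.  -1.2] T [-0.04  0.06 -0.02]
t 29.7 delta [-5.143e+01 -1.
[... 644 characters left out ...]
itch 0.0002 nose in 40.46 lat -0.01 z over board 0.54 F [-0.3  1.  -1.1] T [-0.03  0.09 -0.03]
t 30.7 delta [-5.645e+01 -1.000e-02  4.000e-02] wy 0.0001 pitch 0.0003 nose in 41.46 lat -0.03 z over board 0.54 F [ 0.  -0.5 -0.7] T [-0.01  0.05 -0.01]
t 30.9 delta [-5.743e+01 -1.000e-02  3.000e-02] wy 0.0002 pitch 0.0002 nose in 42.44 lat -0.0 z over board 0.52 F [-1.   1.  -1.8] T [ 0.02  0.01 -0.01]
t 31.1 delta [-5.787e+01  6.000e-02  4.000e-02] wy 0.0001 pitch -0.001 nose in 42.84 lat -0.01 z over board 0.34 F [-1.8 -0.4 -1. ] T [0.02 0.29 0.03]
t 31.3 delta [-5.8e+01  1.6e-01  3.0e-02] wy 0.0001 pitch -0.0027 nose in 42.92 lat -0.0 z over board 0.08 F [-4.6  1.1  1.3] T [ 0.07  0.88 -0.03]
```

The bolt is met at 42.9 mm (expected ~42). I'll relieve the push, set the blade down, and open a little, because the lug face is close ahead of the front finger.

```bash

python3 -m handwheel '[{"wx":0,"wy":0,"wz":0,"tx":-1.6,"ty":0,"tz":0,"claw":255},{"wx":0,"wy":0,"wz":0,"tx":0,"ty":0.6,"tz":0,"claw":255},{"wx":0,"wy":0,"wz":0,"tx":0,"ty":0,"tz":0,"claw":255},{"wx":0,"wy":0,"wz":0,"tx":0,"ty":0,"tz":0,"claw":255}]' >/dev/null && python3 g.py 2 &&
python3 -m handwheel '[{"wx":0,"wy":0,"wz":0,"tx":0,"ty":0,"tz":0,"claw":200},{"wx":0,"wy":0,"wz":0,"tx":0,"ty":0,"tz":0,"claw":170},{"wx":0,"wy":0,"wz":0,"tx":0,"ty":0,"tz":0,"claw":170},{"wx":0,"wy":0,"wz":0,"tx":0,"ty":0,"tz":0,"claw":170},{"wx":0,"wy":0,"wz":0,"tx":0,"ty":0,"tz":0,"claw":170}]'
```

```text
t 31.7 delta [-5.781e+01 -2.000e-02  8.000e-02] wy 0.0001 pitch 0.0003 nose in 42.82 lat -0.06 z over board 0.03 F [-1.4  0.9  1.4] T [ 0.05  0.41 -0.  ]
time: 32.2
tool_pos: [563.6, -90.5, 42.5]
tool_rot: [[0.998, 0.0, 0.07], [-0.07, 0.0, 0.998], [0.0, -1.0, 0.0]]
ft_force: [0.2, 0.2, 0.3]
grip_width: 0.335
```

Released, opening about 28 mm. I'll lift clear, sidestep and look.

```bash

python3 -m handwheel '[{"wx":0,"wy":0,"wz":0,"tx":0,"ty":-5,"tz":0,"claw":170},{"wx":0,"wy":0,"wz":0,"tx":0,"ty":-15,"tz":0,"claw":170},{"wx":0,"wy":0,"wz":0,"tx":0,"ty":-25,"tz":0,"claw":170},{"wx":0,"wy":0,"wz":0,"tx":0,"ty":-30,"tz":0,"claw":170},{"wx":0,"wy":0,"wz":0,"tx":-10,"ty":-20,"tz":-20,"claw":170},{"wx":0,"wy":0,"wz":0,"tx":-10,"ty":0,"tz":-30,"claw":170},{"wx":0,"wy":0,"wz":0,"tx":-10,"ty":0,"tz":-30,"claw":170},{"wx":0,"wy":0,"wz":0,"tx":0,"ty":0,"tz":0,"claw":170},{"wx":0,"wy":0,"wz":0,"tx":0,"ty":0,"tz":0,"claw":170},{"wx":0,"wy":0,"wz":0,"tx":0,"ty":0,"tz":0,"claw":170}]'
python3 - <<'E'
from h import *
d=grab("wrist")
cv2.imwrite("pics/fin.png",cv2.resize(d["frame"],(700,525)))
f=d["frame"].astype(int);y=((f[...,2]-f[...,0]>90)&(f[...,1]>90)).astype(np.uint8)
n,l,st,c=cv2.connectedComponentsWithStats(y)
for i in range(1,n):
    if st[i,4]>80:
        v,u=np.nonzero(l==i)
        p=np.float32([world(d,a,58)[:2]-F[1] for a in zip(u,v)])@np.c_[e,g].astype(np.float32)
        r=cv2.minAreaRect(p);print(st[i],"grip top in lug2 frame",r)
b=[world(d,a,17)[:2] for a in []]
S=8;im=plan(d,500,-140,600,-40,17,6);cv2.imwrite("pics/finplan.png",im)
E
```

```text
time: 33.2
tool_pos: [528.6, -167.0, 137.9]
tool_rot: [[0.998, 0.001, 0.068], [-0.068, 0.001, 0.998], [0.001, -1.0, 0.001]]
ft_force: [-0.9, 0.1, -0.7]
grip_width: 0.331
[473  61  39  10 345] grip top in lug2 frame ((98.54517364501953, 22.715160369873047), (26.640655517578125, 5.700801849365234), 0.11618118733167648)
[286  79  18  43 686] grip top in lug2 frame ((-37.688663482666016, -0.49846458435058594), (11.506597518920898, 28.584640502929688), 0.007029293105006218)
[   0   82   78  243 2662] grip top in lug2 frame ((-242.40213012695312, -94.13520050048828), (9.726672172546387, 210.97537231445312), 4.058394432067871)
```

View pics/fin.png

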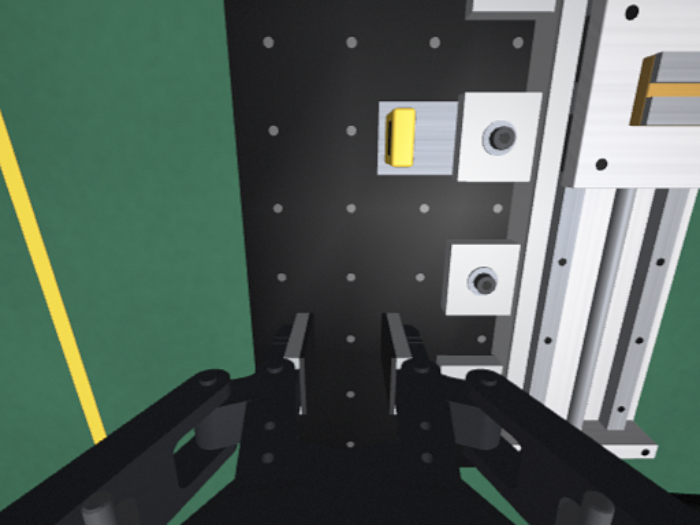

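The final view shows the shim under lug 2, with its grip at (400,137), lying flat and square to the stage. The grip is 37.7 mm before the lug face, so the slot end is about 3.7 mm short of the bolt axis (touching), 0.5 mm off laterally, with about 0 rad skew. Handing in.

```bash
python3 -c "
from station import workorder
print(workorder.hand_in())"
```

```text
the job is handed in; nothing more can be done
None
```

The yellow 5 mm shim is fully home under lug 2, second from left. It has been released, and the job was handed in at about 33 s on the robot's clock. No verdict was reported.

- **Search:** I took the yellow shim from the tray and felt the lugs in 1 mm steps.
  - Lug 4 jammed at 9.6 mm in, at about 7 N.
  - Lug 3 jammed at 24.5 mm in, at about 5 N.
  - Lug 2 stayed free until the slot met the bolt at 42.9 mm.
  - Lug 1 was not tried.
- **Placement:** I relieved the push, set the blade down on the breadboard and opened the gripper. The board contact was felt at 0.03 mm.
- **Last check:** The final wrist picture puts the slot end 3.7 mm before the bolt axis, which is touching within measuring error. It is 0.5 mm off sideways and square to the stage.
- **Disagreements:** Bolt contact came about 0.9 mm deeper than the nominal 42 mm, which is within the 2 mm calibration. The first move call was refused for missing keys, and nothing moved. The bystanders were not measured again at the end.

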